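# Load the tacking jig with cut tubes and fill its ball tray

## Robot

A 6-joint arm with a two-finger parallel gripper is mounted at the origin on the work surface. World frame = base frame: x ahead of the robot, y to its left, z up, the work surface at z = 0. Lengths are in mm, angles in rad, forces in N, time in s.
With the tool pointing down it reaches from about 275 to 775 mm from the base axis. Payload 14.6 kg.
Tool frame: the origin (TCP) lies on the centre line of the jaws, within the pads' length; the fingertips stand 17 mm ahead of it and the grasp point (between the pads) lies 2 mm behind it; z points along the fingers, y is the line along which they close (so a half turn about z gives the same grasp; the last joint's range is limited). The gripper opens to 85 mm and grips with 20 to 120 N. Pads are 22 mm wide; open, the fingers measure 114 mm over their backs; the gripper's body (76 mm by 85 mm) begins 54 mm behind the grasp point. The pads swing forward as they close: fully open they stand 13 mm farther back than shut.
Start: joints at [-0.155, 0.263, -0.048, 1.259, 0, 1.415], TCP at [525.003, -0.006, 213.978] pointing down, gripper open.
Joint ranges: [-2.65, 2.65], [-0.89, 1.7], [-1.18, 1.37], [-2.13, 2.11], [-1.35, 1.29], [-3.14, 3.14]. Speed limits (rad/s): [1.89, 1.89, 2.57, 2.79, 3.14, 3.14].

## Interface

Orientations are given as a unit quaternion [x, y, z, w].
In Python, from workcell import r, optics, job gives the robot as it stands. The module is installed in compiled form; this text tells all that it offers.
- The arm moves only by the tool play_rows, never from a script. Its argument "series" is a list of rows, each a list of 7 numbers: the shift along the world's x, y, z in units of 10 cm (1.0 is 10 cm), then the turn, a rotation vector about the world's x, y, z in units of 60 degrees (1.0 is 60 degrees), then the closure, from 0 (fully open) to 1 (shut). A call has 1 to 8 rows; each row shifts and turns the commanded pose from where the row before left it; what a row does not reach is not made up. A row lasts 1/12 s, in which the tool goes at most 41.7 mm and 7.16 degrees, less where a joint would pass 70% of its speed; a pose out of reach is approached as far as the arm can. A call with a number of a shift or a turn outside -1 to 1 is refused whole. A call with a gripper value outside its range is refused whole. The fingers move at their own pace and stop on an object; "squeeze" is the grip in N (left out, the last holds). Time passes only in rows, so rows that do not move let the fingers close. It gives the time, the measured TCP pose, the force, the opening and the grip force at its end, in the units of the state.
- r.state(): the state, without advancing time (a new reading comes with each control period).
- optics.camera(name): name is "scene" or "side" or "wrist"; returns a dict with "pixels" (420x560x3 uint8, red, green, blue), "depth" (420x560 float32, mm along the optical axis (not along the pixel's ray), 0 where there is no reading), "K" (3x3 intrinsics, pixels), "camera_from_world" (4x4, takes a point from world to camera coordinates); the wrist camera has in their place "mount" (4x4, takes a point from camera to tool coordinates, whose origin is the TCP and whose axes are the flange's). Camera axes: x right, y down, z forward; pixel columns grow to the right and rows downward; lengths in mm; the calibration is good to about 2 mm. A picture is of the moment at which its call begins: read the wrist's pose just before it.
- job.finish_job(): hands the job in; it is judged then, once.
The state is a dict: "time": time; "joint_pos": joint angles; "dq": joint speeds; "effort": joint torques, N m; "tcp_pos": TCP position; "tcp_rot": TCP orientation; "ft_force": force on the tool from outside, world axes, zero at the start; "torque": the same for the moment, N m; "finger_gap": opening from 0.0 (shut) to 1.0 (fully open); "finger_force": force on a finger pad.
Only numpy, scipy, OpenCV 4.12 (cv2) and the standard library are available. Lean on these libraries where they do the work, as an engineer would, in place of code of your own. Each camera call takes 0.05 s, during which the arm holds its last target. There are 200 camera calls.

## Task

Get the tacking jig ready for the welder: put the flat offcut that lies on its bed into the grey scrap bin, and push every cut tube lying on the bench along a lane of the jig, one tube to a lane, so that it slips beneath the sprung finger and ends fully home against the stop bar with the finger bearing down on it. Then, with all the tubes in, pour all the clamp balls from the tin cup into the square steel tray and stand the empty cup upright on its round rubber mat again. Leave the can and the wrench where they are.

Things in the scene. Friction and masses are not known exactly. Their poses are not given: they have to be found in the camera images.
- tube1: cut length of bare dark square steel tube, 160 x 30 x 30 mm, about 0.28 kg; origin at its very centre (15 mm above what it lies on), x axis along its length; both ends alike. Two or three are there (an absent one reads None); any tube may go in any lane
- tube2: cut length of bare dark square steel tube, 160 x 30 x 30 mm, about 0.28 kg; origin at its very centre (15 mm above what it lies on), x axis along its length; both ends alike. Two or three are there (an absent one reads None); any tube may go in any lane
- tube3: cut length of bare dark square steel tube, 160 x 30 x 30 mm, about 0.28 kg; origin at its very centre (15 mm above what it lies on), x axis along its length; both ends alike. Two or three are there (an absent one reads None); any tube may go in any lane
- jig: tacking jig, fixed: grey steel bed 280 x 290 x 10 mm, from -120 to +160 mm in x of the origin (on its underside); x points from the loading side to the stop bar. Three lanes along x at y = -80, 0, +80 mm. Stop bar face at x = 70 mm, 18 mm high; cheeks 12 mm high leave a 44 mm wide slot over the last 55 mm of a lane. Posts behind it 66 mm high. Bed and fingers slippery
- stop1 (a point): foot of the stop bar's face in the middle of lane 1 (jig y = -80 mm), on the bed's top (10 mm above the bench); axes as the jig's. A tube fully home in this lane lies along x with its centre at x = -80 mm, y = 0, z = +15 mm from here
- finger1 (a joint): sprung finger of lane 1: bent bar 14 mm thick, hinged 55 mm behind the stop face; rad, 0 = down, about 0.15 with a tube beneath, at most 0.7. At rest its low point, 20 mm before the stop, is 18 mm over the bed; its upturned tip, reaching 74 mm before the stop, 40 mm over it, so a tube slid along the bed wedges it up (about 10 N); bears with 6 N. Tip's top with a tube in: 85 mm over the bench
- stop2 (a point): foot of the stop bar's face in the middle of lane 2 (jig y = 0 mm), on the bed's top (10 mm above the bench); axes as the jig's. A tube fully home in this lane lies along x with its centre at x = -80 mm, y = 0, z = +15 mm from here
- finger2 (a joint): sprung finger of lane 2: bent bar 14 mm thick, hinged 55 mm behind the stop face; rad, 0 = down, about 0.15 with a tube beneath, at most 0.7. At rest its low point, 20 mm before the stop, is 18 mm over the bed; its upturned tip, reaching 74 mm before the stop, 40 mm over it, so a tube slid along the bed wedges it up (about 10 N); bears with 6 N. Tip's top with a tube in: 85 mm over the bench
- stop3 (a point): foot of the stop bar's face in the middle of lane 3 (jig y = 80 mm), on the bed's top (10 mm above the bench); axes as the jig's. A tube fully home in this lane lies along x with its centre at x = -80 mm, y = 0, z = +15 mm from here
- finger3 (a joint): sprung finger of lane 3: bent bar 14 mm thick, hinged 55 mm behind the stop face; rad, 0 = down, about 0.15 with a tube beneath, at most 0.7. At rest its low point, 20 mm before the stop, is 18 mm over the bed; its upturned tip, reaching 74 mm before the stop, 40 mm over it, so a tube slid along the bed wedges it up (about 10 N); bears with 6 N. Tip's top with a tube in: 85 mm over the bench
- cup: plain round tin cup without handle, 80 mm high, 57 mm across the foot and 70 mm across the mouth, wall 3 mm, about 0.2 kg empty; origin at centre of underside, z to the mouth; at the start it stands on the rubber mat with the balls in it, their weight at its bottom: gripped high and weakly it swings in the fingers
- mat: black round rubber mat, 120 mm across, 4 mm thick, fixed; origin at centre of underside
- tray: square open magnetic parts tray of bare steel, 140 x 140 mm outside, 45 mm high, wall 4 mm, fixed to the bench; origin at centre of underside
- ball1: plain steel ball for the swivel clamps, 22 mm across, 44 g, origin at its centre; one of six, all in the cup at the start
- ball2: plain steel ball for the swivel clamps, 22 mm across, 44 g, origin at its centre; one of six, all in the cup at the start
- ball3: plain steel ball for the swivel clamps, 22 mm across, 44 g, origin at its centre; one of six, all in the cup at the start
- ball4: plain steel ball for the swivel clamps, 22 mm across, 44 g, origin at its centre; one of six, all in the cup at the start
- ball5: plain steel ball for the swivel clamps, 22 mm across, 44 g, origin at its centre; one of six, all in the cup at the start
- ball6: plain steel ball for the swivel clamps, 22 mm across, 44 g, origin at its centre; one of six, all in the cup at the start
- can: bystander: aluminium drink can, 66 mm across, 122 mm high, origin at centre of underside
- scrap: loose flat offcut of steel bar, 100 x 30 x 10 mm, 0.23 kg, lying across the lanes on the jig's bed, in the way; origin at centre of underside, x along it
- bin: square open grey plastic scrap bin, 150 x 150 mm outside, 60 mm high, wall and floor 5 mm, fixed to the bench; origin at centre of underside
- wrench: bystander: steel wrench 200 mm long, 9 mm thick, lying flat
Not all that is in view belongs to the job. Leave any pink look-alike of the tray alone.

How it is judged (in metres and radians):
On the way, in this order (a step that is already met when the one before it is completed fails the run):
1. every tube lies home in a lane under its sprung finger (((x of tube1 in the frame of stop1 between -0.089 and -0.072 m and y of tube1 in the frame of stop1 between -0.012 and 0.012 m and z of tube1 in the frame of stop1 between 0.008 and 0.021 m and angle between the x axis of tube1 and the x axis of jig, either way round below 0.12 rad and value of joint finger1 between 0.09 and 0.25 rad) or (x of tube1 in the frame of stop2 between -0.089 and -0.072 m and y of tube1 in the frame of stop2 between -0.012 and 0.012 m and z of tube1 in the frame of stop2 between 0.008 and 0.021 m and angle between the x axis of tube1 and the x axis of jig, either way round below 0.12 rad and value of joint finger2 between 0.09 and 0.25 rad) or (x of tube1 in the frame of stop3 between -0.089 and -0.072 m and y of tube1 in the frame of stop3 between -0.012 and 0.012 m and z of tube1 in the frame of stop3 between 0.008 and 0.021 m and angle between the x axis of tube1 and the x axis of jig, either way round below 0.12 rad and value of joint finger3 between 0.09 and 0.25 rad)) and ((x of tube2 in the frame of stop1 between -0.089 and -0.072 m and y of tube2 in the frame of stop1 between -0.012 and 0.012 m and z of tube2 in the frame of stop1 between 0.008 and 0.021 m and angle between the x axis of tube2 and the x axis of jig, either way round below 0.12 rad and value of joint finger1 between 0.09 and 0.25 rad) or (x of tube2 in the frame of stop2 between -0.089 and -0.072 m and y of tube2 in the frame of stop2 between -0.012 and 0.012 m and z of tube2 in the frame of stop2 between 0.008 and 0.021 m and angle between the x axis of tube2 and the x axis of jig, either way round below 0.12 rad and value of joint finger2 between 0.09 and 0.25 rad) or (x of tube2 in the frame of stop3 between -0.089 and -0.072 m and y of tube2 in the frame of stop3 between -0.012 and 0.012 m and z of tube2 in the frame of stop3 between 0.008 and 0.021 m and angle between the x axis of tube2 and the x axis of jig, either way round below 0.12 rad and value of joint finger3 between 0.09 and 0.25 rad)) and ((x of tube3 in the frame of stop1 between -0.089 and -0.072 m and y of tube3 in the frame of stop1 between -0.012 and 0.012 m and z of tube3 in the frame of stop1 between 0.008 and 0.021 m and angle between the x axis of tube3 and the x axis of jig, either way round below 0.12 rad and value of joint finger1 between 0.09 and 0.25 rad) or (x of tube3 in the frame of stop2 between -0.089 and -0.072 m and y of tube3 in the frame of stop2 between -0.012 and 0.012 m and z of tube3 in the frame of stop2 between 0.008 and 0.021 m and angle between the x axis of tube3 and the x axis of jig, either way round below 0.12 rad and value of joint finger2 between 0.09 and 0.25 rad) or (x of tube3 in the frame of stop3 between -0.089 and -0.072 m and y of tube3 in the frame of stop3 between -0.012 and 0.012 m and z of tube3 in the frame of stop3 between 0.008 and 0.021 m and angle between the x axis of tube3 and the x axis of jig, either way round below 0.12 rad and value of joint finger3 between 0.09 and 0.25 rad))), for 0.3 s.
2. the cup is tipped over the tray to pour (angle between cup's own z axis and vertical above 1.2 rad and horizontal distance between cup and tray below 0.18 m and height (world z) of cup above 0.05 m), for 0.1 s.
At the end, for the whole second after the job is handed in: Each tube lies flat in its own lane, end within 9 mm of the stop, 12 mm off mid-lane, 0.12 rad askew at most, finger raised on it (0.09-0.25 rad); all balls in the tray; offcut in the bin; cup upright (0.1 rad) within 35 mm of the mat's middle; all at rest (all of step 1 and x of ball1 in the frame of tray between -0.07 and 0.07 m and y of ball1 in the frame of tray between -0.07 and 0.07 m and z of each of ball1, ball2, ball3, ball4, ball5, ball6 in the frame of tray below 0.045 m and x of ball2 in the frame of tray between -0.07 and 0.07 m and y of ball2 in the frame of tray between -0.07 and 0.07 m and x of ball3 in the frame of tray between -0.07 and 0.07 m and y of ball3 in the frame of tray between -0.07 and 0.07 m and x of ball4 in the frame of tray between -0.07 and 0.07 m and y of ball4 in the frame of tray between -0.07 and 0.07 m and x of ball5 in the frame of tray between -0.07 and 0.07 m and y of ball5 in the frame of tray between -0.07 and 0.07 m and x of ball6 in the frame of tray between -0.07 and 0.07 m and y of ball6 in the frame of tray between -0.07 and 0.07 m and horizontal distance between cup and mat below 0.035 m and angle between cup's own z axis and vertical below 0.1 rad and height (world z) of cup below 0.012 m and x of scrap in the frame of bin between -0.07 and 0.07 m and y of scrap in the frame of bin between -0.07 and 0.07 m and z of scrap in the frame of bin below 0.045 m and linear speed of each of tube1, tube2, tube3, cup, scrap, ball1, ball2, ball3, ball4, ball5, ball6 below 0.02 m/s); the robot touches nothing.
It fails at once if the can is disturbed (moved more than 5 cm) (distance of can from where it was at the start of the episode above 0.05 m).
It fails at once if the wrench is disturbed (moved more than 5 cm) (distance of wrench from where it was at the start of the episode above 0.05 m).
Of tube1, tube2, tube3 only 2 to 3 are there at a start; the rules pass over those that are not, and their reading is None.
At some moment in a run one of tube1, tube2, tube3 may be knocked a few centimetres aside while the robot is not near it.
It also fails if it takes over 208 s, if anything falls off the work surface, if the arm or the gripper's body presses on something with over 40 N, if the wrist force passes 120 N, or if a joint passes its speed limit or range.

## Working session

There is one attempt and no reset: what is moved stays moved. The work goes in short steps, Python scripts to look and compute and a tool call to move; the robot and the scene stay as the last step left them, time stands still between calls to the robot, and variables do not carry over. Pictures are saved under pics/ and viewed, at most 14 in all, crops included, and the job is handed in when it is done.

Besides the shell and the picture viewer there is one more tool, called after "Emit:" in YAML: its name, and indented under it one key for each argument. play_rows: Moves the arm, as the interface text tells. Its arguments: {"type":"object","properties":{"series":{"type":"array"},"squeeze":{"type":"number"}},"required":["series"]}

```bash
mkdir -p pics
cat > h.py <<'E'
import numpy as np, cv2, pickle
from workcell import r, optics, job
from scipy.spatial.transform import Rotation as R
def shot(n):
    s=r.state(); c=optics.camera(n)
    if 'mount' in c:
        T=np.eye(4);T[:3,:3]=R.from_quat(s['tcp_rot']).as_matrix();T[:3,3]=s['tcp_pos']
        c['W']=T@c['mount']
    else: c['W']=np.linalg.inv(c['camera_from_world'])
    return c
def save(c,f): cv2.imwrite('pics/'+f,cv2.cvtColor(c['pixels'],cv2.COLOR_RGB2BGR))
def plane(c,uv,z):
    uv=np.atleast_2d(uv).astype(float); d=np.c_[uv,np.ones(len(uv))]@np.linalg.inv(c['K']).T@c['W'][:3,:3].T
    o=c['W'][:3,3]; return o+d*((z-o[2])/d[:,2])[:,None]
def cloud(c):
    v,u=np.mgrid[:420,:560]; z=c['depth']; p=np.stack([u,v,np.ones_like(u)],-1)@np.linalg.inv(c['K']).T*z[...,None]
    return p@c['W'][:3,:3].T+c['W'][:3,3]
E
python3 - <<'E'
from h import *
for n in ['scene','side','wrist']:
    c=shot(n); save(c,n+'0.png'); pickle.dump(c,open(n+'0.pkl','wb')); print(n,c['W'].round(2).tolist(),c['K'].tolist(),(c['depth']>0).mean())
print(r.state())
E
```

```text
scene [[0.69, 0.6, -0.4, 1145.68], [0.72, -0.58, 0.38, -577.53], [-0.0, -0.55, -0.84, 1363.83], [0.0, 0.0, 0.0, 1.0]] [[534.0990350698554, 0.0, 284.7515016853914], [0.0, 534.0990350698554, 202.15318274002624], [0.0, 0.0, 1.0]] 0.9961479591836735
side [[0.72, -0.42, 0.54, -124.7], [-0.69, -0.43, 0.58, -679.49], [-0.01, -0.8, -0.6, 781.26], [0.0, 0.0, 0.0, 1.0]] [[448.0434100452222, 0.0, 277.2675900725558], [0.0, 448.0434100452222, 210.45711305672592], [0.0, 0.0, 1.0]] 0.9945705782312925
wrist [[1.0, -0.0, 0.0, 524.79], [0.0, -0.96, -0.27, 68.8], [0.0, 0.27, -0.96, 373.15], [0.0, 0.0, 0.0, 1.0]] [[295.9431318101546, 0.0, 277.4449817858515], [0.0, 295.9431318101546, 209.8107089655333], [0.0, 0.0, 1.0]] 0.995922619047619
{'time': 0.15, 'joint_pos': array([-1.55320280e-01,  2.63403027e-01, -4.87247491e-02,  1.25941468e+00,
       -1.75788619e-05,  1.41551802e+00]), 'dq': array([ 0.0008838 ,  0.00043264,  0.00249377,  0.00066934, -0.00018146,
       -0.00066299]), 'effort': array([ 2.40502384e-03, -6.37823009e+01,  3.84648621e+01,  1.05481912e-02,
       -5.52052688e-05,  6.25772100e-05]), 'tcp_pos': array([5.24799396e+02, 1.01528298e-02, 2.13665145e+02]), 'tcp_rot': array([ 7.07121569e-01,  7.07091895e-01, -2.26920695e-04, -2.96246121e-04]), 'ft_force': array([ 0.16619443,  0.42973863, -0.72449439]), 'torque': array([-0.00859552, -0.00212926, -0.020782  ]), 'finger_force': 0.0, 'finger_gap': 1.0024686922613295}
```

View pics/scene0.png

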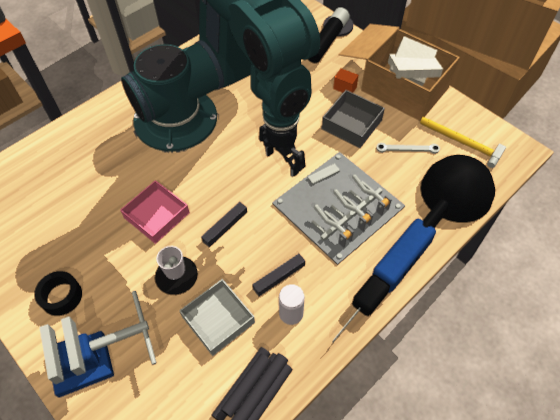

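View pics/side0.png

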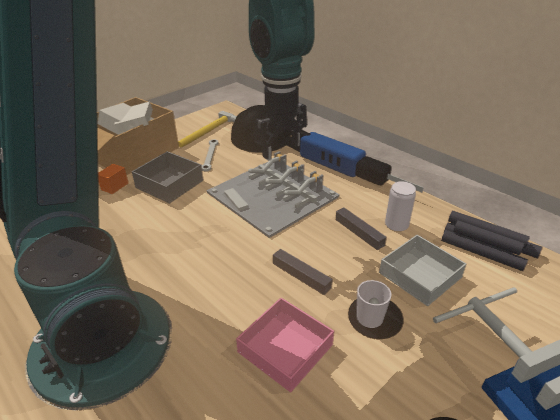

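Run:
```python
from h import *
c=pickle.load(open('scene0.pkl','rb')); P=cloud(c); I=c['pixels'].astype(int)
g=I.sum(2); hsv=cv2.cvtColor(c['pixels'],cv2.COLOR_RGB2HSV)
def rep(name,m):
    m=m.astype(np.uint8); n,l,st,ce=cv2.connectedComponentsWithStats(m)
    for i in range(1,n):
        if st[i,4]<120: continue
        q=P[l==i]; rr=cv2.minAreaRect(q[:,:2].astype(np.float32))
        print(name,ce[i].round(),st[i,4],'z',np.percentile(q[:,2],[5,50,95]).round(),'c',np.round(rr[0]),np.round(rr[1]),round(rr[2],1))
Z=P[...,2]
rep('dark top',(g<150)&(Z>20)&(Z<45)&(P[...,0]>250))
rep('darkmat',(g<120)&(Z<10)&(P[...,0]>250))
rep('h40-50',(Z>38)&(Z<50)&(P[...,0]>200))
rep('h55-65',(Z>53)&(Z<66)&(P[...,0]>200))
rep('h76-84',(Z>72)&(Z<84)&(P[...,0]>200))
rep('can',(Z>117)&(Z<127)&(P[...,0]>200))
rep('bed',(Z>6)&(Z<14)&(hsv[...,1]<60))
rep('scrap',(Z>16)&(Z<25)&(hsv[...,1]<60))
```

```text
dark top [354. 105.] 274 z [22. 34. 44.] c [390. 450.] [178.  89.] 52.8
dark top [351. 132.] 286 z [21. 33. 44.] c [479. 382.] [204. 107.] 57.5
dark top [428. 193.] 149 z [22. 36. 44.] c [785. 357.] [ 20. 102.] 57.1
dark top [463. 214.] 284 z [22. 34. 44.] c [905. 368.] [195.  40.] 60.6
dark top [ 51. 285.] 183 z [21. 34. 44.] c [ 279. -619.] [93. 40.] 84.8
dark top [ 66. 302.] 216 z [21. 34. 44.] c [ 337. -614.] [ 45. 105.] 9.9
dark top [103. 357.] 126 z [23. 29. 42.] c [ 538. -638.] [37. 65.] 69.2
darkmat [475. 241.] 480 z [-721. -577. -373.] c [908. 731.] [48. 57.] 0.2
darkmat [177. 279.] 756 z [-1.  4.  8.] c [ 475. -357.] [115. 103.] 69.1
h40-50 [396.  98.] 179 z [39. 43. 49.] c [472. 572.] [246.  58.] 21.3
h40-50 [353. 103.] 133 z [39. 44. 49.] c [389. 444.] [186.  94.] 55.1
h40-50 [154. 212.] 287 z [39. 43. 49.] c [ 270. -276.] [146. 142.] 5.6
h40-50 [ 55. 291.] 665 z [40. 46. 49.] c [ 302. -620.] [108. 113.] 88.2
h40-50 [217. 315.] 404 z [39. 44. 48.] c [ 648. -353.] [141. 143.] 85.8
h55-65 [346.  76.] 221 z [54. 59. 64.] c [303. 516.] [72. 56.] 18.2
h55-65 [393.  93.] 183 z 
[... 517 characters left out ...]
88.] 11.4
h55-65 [245. 385.] 748 z [54. 59. 63.] c [ 838. -417.] [ 30. 161.] 11.2
h76-84 [399.  90.] 210 z [73. 78. 84.] c [484. 583.] [263.  99.] 31.5
h76-84 [457. 189.] 425 z [73. 79. 83.] c [845. 415.] [179. 141.] 9.6
h76-84 [406. 249.] 1500 z [75. 81. 84.] c [872. 169.] [ 70. 306.] 5.6
can [364.  41.] 245 z [118. 122. 126.] c [268. 639.] [ 41. 200.] 9.9
can [291. 296.] 411 z [118. 122. 126.] c [ 771. -201.] [59. 60.] 65.3
bed [346. 111.] 134 z [ 6.  8. 13.] c [399. 428.] [ 86. 107.] 13.5
bed [408. 147.] 266 z [ 7. 10. 13.] c [631. 463.] [201.  39.] 45.2
bed [335. 207.] 4423 z [ 7. 10. 13.] c [623. 142.] [292. 281.] 88.7
scrap [323. 173.] 218 z [16. 20. 24.] c [516. 185.] [100.  36.] 76.2
```

View pics/wrist0.png

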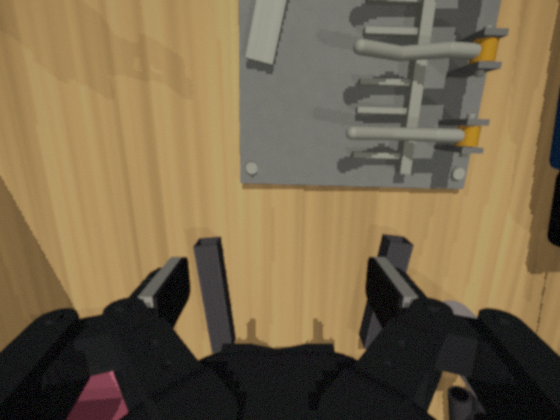

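```bash
cat > m.py <<'E'
from h import *
def rects(c,lo,hi,roi,extra=None,minn=60):
    P=cloud(c); X,Y,Z=P[...,0],P[...,1],P[...,2]
    m=(Z>lo)&(Z<hi)&(X>roi[0])&(X<roi[1])&(Y>roi[2])&(Y<roi[3])&(c['depth']>0)
    if extra is not None: m&=extra(cv2.cvtColor(c['pixels'],cv2.COLOR_RGB2HSV))
    n,l,st,ce=cv2.connectedComponentsWithStats(m.astype(np.uint8)); out=[]
    for i in range(1,n):
        if st[i,4]<minn: continue
        q=P[l==i]; rr=cv2.minAreaRect(q[:,:2].astype(np.float32)); w=q[:,:2]-q[:,:2].mean(0); e=np.linalg.svd(w,full_matrices=False)[2][0]
        print(ce[i].round(),st[i,4],'z',np.median(q[:,2]).round(1),'mean',q[:,:2].mean(0).round(1),'rect',np.round(rr[0],1),np.round(rr[1],1),'ax',np.degrees(np.arctan2(e[1],e[0])).round(1)%180)
    return P,l
E
python3 - <<'E'
from m import *
for n in ['scene','side','wrist']:
    c=pickle.load(open(n+'0.pkl','rb'))
    print(n,'tubes'); rects(c,26,34,(300,775,-320,40))
    print('scrap'); rects(c,17,23,(450,570,100,260))
    print('bed'); P,l=rects(c,7,13,(430,800,-50,330),lambda h:h[...,1]<70,500)
    print('cup'); rects(c,78,92,(420,560,-430,-290))
    if n=='wrist': rects(c,50,90,(550,800,20,270))
c=pickle.load(open('scene0.pkl','rb'))
# bed corners
h=cv2.cvtColor(c['pixels'],cv2.COLOR_RGB2HSV);P=cloud(c)
m=((h[...,1]<60)&(P[...,2]>6)&(P[...,2]<80)&(P[...,0]>440)&(P[...,0]<800)&(P[...,1]>-30)&(P[...,1]<320)).astype(np.uint8)
n,l,st,_=cv2.connectedComponentsWithStats(m);k=1+np.argmax(st[1:,4]);cs=max(cv2.findContours((l==k).astype(np.uint8),0,1)[0],key=cv2.contourArea)
hh=cv2.approxPolyDP(cv2.convexHull(cs),8,True)[:,0]; print(hh.tolist(),plane(c,hh,10).round(1).tolist())
E
```

```text
scene tubes
[223. 222.] 440 z 29.8 mean [ 442.1 -155.7] rect [ 442.1 -154.6] [ 35.  160.1] ax 94.8
[278. 273.] 514 z 29.6 mean [ 670.5 -150.9] rect [ 670.5 -150.1] [160.6  33.2] ax 82.5
scrap
[323. 174.] 169 z 19.9 mean [517.5 184.6] rect [517.1 184.2] [100.5  32.2] ax 76.6
bed
[335. 207.] 3638 z 9.8 mean [621.1 129.1] rect [622.2 141.5] [290.9 281.5] ax 86.8
cup
[168. 257.] 118 z 83.2 mean [ 451.7 -350.5] rect [ 453.9 -349.7] [67.6 68.8] ax 160.7
side tubes
[361. 225.] 485 z 30.6 mean [ 666.9 -155.3] rect [ 669.  -151.5] [161.4  35.2] ax 82.6
[410. 246.] 77 z 30.2 mean [ 685.4 -294.7] rect [ 676.3 -289.9] [ 28.9 101.1] ax 166.7
[303. 268.] 675 z 30.7 mean [ 438.9 -158.9] rect [ 439.4 -154.3] [ 33.6 161.5] ax 95.0
[299. 316.] 127 z 30.2 mean [ 329.5 -254.9] rect [ 331.4 -257.4] [ 25.1 119.1] ax 100.7
scrap
[236. 198.] 209 z 20.8 mean [513.7 182. ] rect [515.2 185.1] [103.1  32.5] ax 76.5
bed
[269. 202.] 3101 z 10.8 mean [581.6 112.9] rect [620.3 141.2] [296.3 285.1] ax 110.2
cup
[375. 292.] 211 z 83.4 mean [ 456.2 -350.4] rect [ 453.9 -350. ] [69.7 67. ] ax 48.400000000000006
wrist t
[... 449 characters left out ...]
0 z 9.7 mean [585.7  94.9] rect [620.8  98.4] [201.1 279.9] ax 145.7
[462.  18.] 2297 z 9.9 mean [724.2 181.7] rect [727.7 178.9] [70.7 40.8] ax 11.7
[448.  93.] 3316 z 9.9 mean [721.2 105.5] rect [725.3 105.3] [75.1 69.8] ax 132.8
cup
[471.  50.] 2045 z 60.6 mean [710.1 139.7] rect [705.2 134.3] [74.2 43.6] ax 178.3
[370.  48.] 516 z 58.0 mean [614.2 142. ] rect [616.7 142.8] [13.8 37.9] ax 179.2
[455. 135.] 1559 z 60.5 mean [707.   60.9] rect [697.9  59.9] [75.8 42.9] ax 178.7
[361. 132.] 402 z 58.0 mean [611.9  63.2] rect [614.5  63. ] [13.3 37.8] ax 178.5
[[339, 152], [404, 206], [337, 263], [273, 202]] [[488.8, 289.1, 10.0], [765.5, 278.8, 10.0], [756.3, -5.6, 10.0], [481.8, 4.6, 10.0]]
```

Emit:
play_rows:
  series:
    - [-0.02, 0.36, -0.2, 0, 0, -0.1, 0]
    - [-0.02, 0.36, -0.25, 0, 0, -0.08, 0]
    - [-0.02, 0.37, -0.25, 0, 0, -0.045, 0]
    - [-0.02, 0.37, -0.25, 0, 0, 0, 0]
    - [-0.01, 0.385, -0.25, 0, 0, 0, 0]
    - [0, 0, -0.25, 0, 0, 0, 0]
    - [0, 0, -0.2, 0, 0, 0, 0]
    - [0, 0, 0, 0, 0, 0, 0]
  squeeze: 60

```text
time: 0.82
tcp_pos: [514.1, 174.3, 52.5]
tcp_rot: [0.785, 0.62, -0.002, -0.001]
ft_force: [-1.3, -0.3, -0.2]
finger_gap: 0.999
finger_force: 0.0
```

Emit:
play_rows:
  series:
    - [0, 0, -0.1, 0, 0, 0, 0]
    - [0, 0, 0, 0, 0, 0, 0]

```text
time: 0.98
tcp_pos: [516.1, 173.8, 45.6]
tcp_rot: [0.785, 0.619, -0.001, -0.0]
ft_force: [-0.1, -0.6, 0.1]
finger_gap: 1.0
finger_force: 0.0
```

Run:
```python
from m import *
c=shot('wrist'); save(c,'w1.png'); print(r.state()['tcp_pos'],R.from_quat(r.state()['tcp_rot']).as_matrix()[:,1])
rects(c,17,23,(430,600,80,280))
```

```text
[516.43473752 173.79152383  46.34618905] [ 9.72249216e-01 -2.33947081e-01 -4.73498502e-04]
[272. 208.] 6758 z 19.6 mean [516.9 190.7] rect [516. 187.] [100.1  30.2] ax 76.5
```

Emit:
play_rows:
  series:
    - [0, 0.12, 0, 0, 0, 0, 0]
    - [0, 0, -0.1, 0, 0, 0, 0]
    - [0, 0, -0.06, 0, 0, 0, 0]
    - [0, 0, 0, 0, 0, 0, 0]
    - [0, 0, 0, 0, 0, 0, 1]
    - [0, 0, 0, 0, 0, 0, 1]
    - [0, 0, 0, 0, 0, 0, 1]
    - [0, 0, 0, 0, 0, 0, 1]

```text
time: 1.7
tcp_pos: [516.6, 186.0, 30.2]
tcp_rot: [0.785, 0.619, 0.0, 0.0]
ft_force: [-0.5, -0.1, -0.1]
finger_gap: 0.456
finger_force: 0.0
```

Emit:
play_rows:
  series:
    - [0, 0, 0, 0, 0, 0, 1]
    - [0, 0, 0, 0, 0, 0, 1]
    - [0, 0, 0, 0, 0, 0, 1]
    - [0, 0, 0, 0, 0, 0, 1]

```text
time: 2.03
tcp_pos: [516.5, 186.1, 30.0]
tcp_rot: [0.785, 0.619, 0.0, 0.0]
ft_force: [-0.2, 0.4, -0.3]
finger_gap: 0.001
finger_force: 0.0
```

Run:
```python
from m import *
c=shot('wrist'); save(c,'w2.png')
rects(c,17,23,(430,600,80,280))
```

```text
[276. 203.] 4534 z 19.6 mean [521.4 210.2] rect [520.7 206.6] [60.2 30.1] ax 76.0
```

View pics/w2.png

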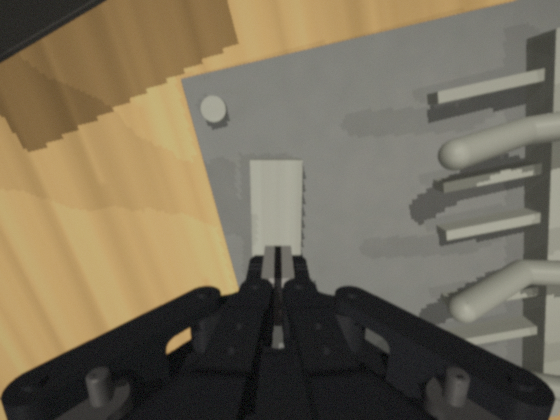

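Emit:
play_rows:
  series:
    - [0, 0, 0.15, 0, 0, 0, 0]
    - [0, 0, 0, 0, 0, 0, 0]
    - [0, 0, 0, 0, 0, 0, 0]
    - [0, 0, 0, 0, 0, 0, 0]
    - [0, 0, 0, 0, 0, 0, 0]
    - [0, 0, -0.15, 0, 0, 0, 0]
    - [0, 0, -0.08, 0, 0, 0, 0]
    - [0, 0, 0, 0, 0, 0, 1]

```text
time: 2.75
tcp_pos: [515.2, 185.8, 20.1]
tcp_rot: [0.785, 0.619, -0.001, -0.001]
ft_force: [0.3, -0.2, -0.3]
finger_gap: 0.882
finger_force: 0.0
```

Emit:
play_rows:
  series:
    - [0, 0, 0, 0, 0, 0, 1]
    - [0, 0, 0, 0, 0, 0, 1]
    - [0, 0, 0, 0, 0, 0, 1]
    - [0, 0, 0, 0, 0, 0, 1]
    - [0, 0, 0, 0, 0, 0, 1]
    - [0, 0, 0, 0, 0, 0, 1]

```text
time: 3.25
tcp_pos: [516.5, 186.1, 22.2]
tcp_rot: [0.785, 0.619, 0.0, 0.0]
ft_force: [-0.8, 0.1, -0.2]
finger_gap: 0.004
finger_force: 0.0
```

Run:
```python
from m import *
c=shot('wrist'); save(c,'w3.png')
rects(c,14,26,(430,600,80,280)); P=cloud(c); print(P[200:300:12,278].round())
```

```text
[210. 107.] 449 z 14.7 mean [499.8 271.2] rect [499.8 271.1] [13.7 13.4] ax 164.7
[276. 206.] 4845 z 19.6 mean [521.5 210.5] rect [516.  187.5] [99.7 30. ] ax 76.5
[[524. 214.  19.]
 [522. 207.  19.]
 [521. 201.  21.]
 [519. 193.  18.]
 [517. 186.  19.]
 [515. 179.  20.]
 [513. 171.  20.]
 [511. 163.  19.]
 [509. 155.  19.]]
```

View pics/w3.png

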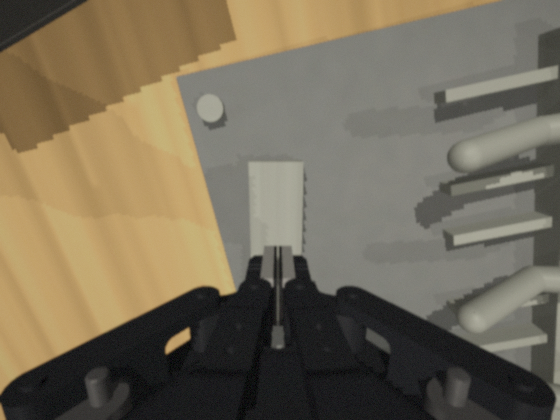

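Run:
```python
from m import *
s=r.state(); c=shot('wrist'); P=cloud(c); print(s['tcp_pos'],c['mount'].round(2).tolist())
for v in range(244,345,10): print(v,P[v,[266,272,278,285,290]].round().tolist())
s=shot('side');P=cloud(s);save(s,'s1.png')
d=P.reshape(-1,3); q=d[(np.hypot(d[:,0]-516,d[:,1]-186)<25)&(d[:,2]>12)&(d[:,2]<120)]; print(len(q),np.sort(q[:,2])[::max(1,len(q)//25)].round())
```

```text
[516.55795306 186.11420273  22.11064773] [[0.0, -0.96, -0.27, 68.75], [1.0, -0.0, 0.0, -0.17], [-0.0, -0.27, 0.96, -159.57], [0.0, 0.0, 0.0, 1.0]]
244 [[511.0, 190.0, 20.0], [514.0, 189.0, 20.0], [517.0, 188.0, 18.0], [522.0, 187.0, 19.0], [524.0, 187.0, 19.0]]
254 [[514.0, 199.0, 54.0], [517.0, 198.0, 54.0], [520.0, 197.0, 54.0], [523.0, 197.0, 55.0], [525.0, 196.0, 54.0]]
264 [[514.0, 198.0, 63.0], [517.0, 197.0, 64.0], [520.0, 197.0, 65.0], [522.0, 197.0, 64.0], [525.0, 196.0, 64.0]]
274 [[515.0, 198.0, 73.0], [517.0, 198.0, 73.0], [519.0, 197.0, 74.0], [522.0, 197.0, 74.0], [524.0, 197.0, 74.0]]
284 [[515.0, 199.0, 83.0], [518.0, 199.0, 83.0], [519.0, 194.0, 75.0], [522.0, 197.0, 82.0], [524.0, 197.0, 83.0]]
294 [[516.0, 199.0, 90.0], [517.0, 196.0, 85.0], [518.0, 190.0, 76.0], [522.0, 197.0, 89.0], [524.0, 197.0, 89.0]]
304 [[516.0, 200.0, 97.0], [516.0, 192.0, 86.0], [517.0, 186.0, 76.0], [521.0, 195.0, 92.0], [523.0, 197.0, 95.0]]
314 [[516.0, 199.0, 102.0], [515.0, 188.0, 85.0], [516.0, 181.0, 76.0], [520.0, 188.0, 87.0], [523.0, 198.0, 103.0]]
324 [[515.0, 196.0, 102.0], [514.0, 184.0, 86.0], [515.0, 177.0, 77.0], [519.0, 184.0, 88.0], [523.0, 196.0, 104.0]]
334 [[514.0, 192.0, 101.0], [513.0, 179.0, 85.0], [501.0, 120.0, 9.0], [518.0, 179.0, 87.0], [522.0, 193.0, 106.0]]
344 [[513.0, 189.0, 102.0], [495.0, 114.0, 10.0], [499.0, 112.0, 9.0], [518.0, 179.0, 92.0], [521.0, 189.0, 105.0]]
378 [ 12.  15.  20.  20.  21.  22.  22.  23.  44.  51.  56.  60.  65.  70.
  75.  82.  87.  89.  92.  94.  97. 102. 107. 110. 115. 120.]
```

Run:
```python
from m import *
c=shot('wrist'); P=cloud(c)
for v in range(243,256): print(v,P[v,[270,285]].round(1).tolist())
s=shot('side');P=cloud(s)
m=(np.hypot(P[...,0]-516,P[...,1]-186)<25)&(P[...,2]>30)&(P[...,2]<60)
vs,us=np.nonzero(m); k=np.argsort(-vs)[:12]; print([(us[i],vs[i],P[vs[i],us[i]].round(1).tolist()) for i in k])
```

```text
243 [[513.1, 190.1, 19.5], [521.7, 188.3, 20.1]]
244 [[512.9, 189.4, 19.3], [521.5, 187.5, 19.6]]
245 [[515.5, 197.9, 42.2], [522.8, 195.6, 41.1]]
246 [[515.6, 198.0, 44.0], [522.9, 196.4, 44.4]]
247 [[515.6, 198.1, 45.5], [522.9, 196.7, 46.2]]
248 [[515.6, 198.0, 46.4], [522.9, 197.0, 48.2]]
249 [[515.7, 198.0, 47.7], [522.9, 196.8, 48.9]]
250 [[515.7, 198.0, 49.0], [522.8, 196.8, 50.0]]
251 [[515.8, 198.4, 51.1], [522.6, 195.7, 48.8]]
252 [[515.7, 197.9, 51.2], [522.8, 196.6, 52.1]]
253 [[515.9, 198.3, 53.2], [522.7, 196.6, 53.1]]
254 [[515.8, 198.0, 53.7], [522.7, 196.8, 54.8]]
255 [[515.8, 197.8, 54.3], [522.6, 196.6, 55.3]]
[(np.int64(234), np.int64(193), [509.6, 183.0, 40.7]), (np.int64(235), np.int64(193), [507.2, 175.0, 45.8]), (np.int64(236), np.int64(193), [511.8, 176.3, 42.9]), (np.int64(239), np.int64(192), [518.8, 171.1, 45.6]), (np.int64(234), np.int64(192), [509.6, 182.6, 44.4]), (np.int64(233), np.int64(192), [506.9, 183.8, 45.1]), (np.int64(235), np.int64(192), [507.4, 174.8, 49.3]), (np.int64(236), np.int64(192), [511.7, 175.9, 46.7]), (np.int64(238), np.int64(192), [520.2, 177.7, 41.6]), (np.int64(237), np.int64(192), [513.7, 173.7, 46.8]), (np.int64(232), np.int64(191), [500.7, 179.7, 53.6]), (np.int64(233), np.int64(191), [506.0, 182.1, 49.9])]
```

Emit:
play_rows:
  series:
    - [0, 0, 0, 0, 0, 0, 0]
    - [0, 0, 0, 0, 0, 0, 0]
    - [0, 0, 0, 0, 0, 0, 0]
    - [0, 0, 0, 0, 0, 0, 0]
    - [0, 0, 0, 0, 0, 0, 0]
    - [0, 0, -0.15, 0, 0, 0, 0]
    - [0, 0, -0.13, 0, 0, 0, 0]
    - [0, 0, 0, 0, 0, 0, 0]

```text
time: 4.17
tcp_pos: [515.3, 185.8, -7.8]
tcp_rot: [0.785, 0.619, -0.001, -0.001]
ft_force: [-0.7, 1.0, -0.2]
finger_gap: 0.998
finger_force: 0.0
```

Emit:
play_rows:
  series:
    - [0, 0, -0.06, 0, 0, 0, 0]
    - [0, 0, 0, 0, 0, 0, 0.4]
    - [0, 0, 0, 0, 0, 0, 0.4]
    - [0, 0, 0, 0, 0, 0, 0.4]
    - [0, 0, 0, 0, 0, 0, 0.4]

```text
time: 4.58
tcp_pos: [517.4, 186.4, -10.6]
tcp_rot: [0.785, 0.619, 0.001, 0.0]
ft_force: [-1.8, -0.9, 13.9]
finger_gap: 0.603
finger_force: 7.4
```

Run:
```python
from m import *
s=r.state(); print(s['tcp_pos'],s['ft_force'],s['finger_gap'])
c=shot('wrist'); save(c,'w4.png')
```

```text
[517.35690598 186.4004979  -10.5908538 ] [-1.78832115 -0.9477533  13.88594063] 0.6031894565892403
```

View pics/w4.png

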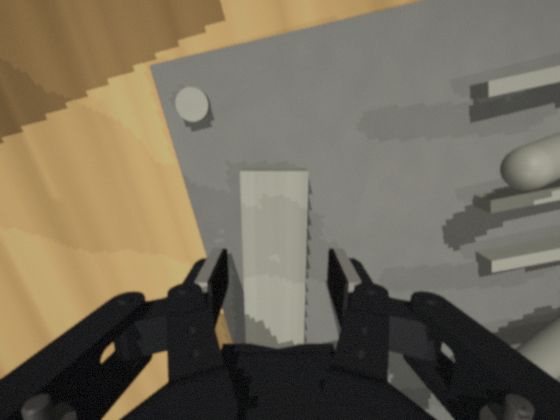

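Emit:
play_rows:
  series:
    - [0, 0, 0.03, 0, 0, 0, 0.45]
    - [0, 0, 0, 0, 0, 0, 1]
    - [0, 0, 0, 0, 0, 0, 1]
    - [0, 0, 0, 0, 0, 0, 1]
    - [0, 0, 0, 0, 0, 0, 1]
    - [0, 0, 0, 0, 0, 0, 1]

```text
time: 5.13
tcp_pos: [517.6, 186.3, -7.5]
tcp_rot: [0.785, 0.619, 0.001, 0.001]
ft_force: [-2.4, -1.3, 22.5]
finger_gap: 0.332
finger_force: 70.4
```

Emit:
play_rows:
  series:
    - [0, 0, 0.15, 0, 0, 0, 1]
    - [0, 0, 0.3, 0, 0, 0, 1]
    - [0, 0, 0.3, 0, 0, 0, 1]
    - [-0.08, 0.2, 0.15, 0, 0, 0, 1]
    - [-0.12, 0.32, 0, 0, 0, 0, 1]
    - [-0.12, 0.32, 0, 0, 0, 0, 1]
    - [-0.12, 0.32, 0, 0, 0, 0, 1]
    - [-0.12, 0.32, 0, 0, 0, 0, 1]

```text
time: 5.8
tcp_pos: [459.7, 335.4, 81.0]
tcp_rot: [0.785, 0.619, 0.0, 0.0]
ft_force: [2.0, 0.3, -2.1]
finger_gap: 0.331
finger_force: 60.9
```

Emit:
play_rows:
  series:
    - [-0.12, 0.32, 0, 0, 0, 0, 1]
    - [-0.12, 0.32, 0, 0, 0, 0, 1]
    - [-0.04, 0.13, 0, 0, 0, 0, 1]
    - [0, 0, 0, 0, 0, 0, 1]

```text
time: 6.13
tcp_pos: [431.2, 413.7, 80.6]
tcp_rot: [0.784, 0.62, -0.0, -0.0]
ft_force: [-0.1, 0.4, -1.5]
finger_gap: 0.33
finger_force: 60.9
```

Run:
```python
from m import *
s=r.state(); print(s['tcp_pos'],s['ft_force'],s['finger_gap'],s['finger_force'])
c=shot('wrist'); rects(c,50,66,(330,560,300,520))
c=shot('side'); rects(c,50,66,(330,560,300,520)); save(c,'s2.png')
```

```text
[431.15981339 413.66111816  80.63713466] [-0.08236466  0.41168805 -1.48310408] 0.32950906695617405 60.85841417312622
[273. 181.] 6511 z 59.0 mean [436.3 447. ] rect [431.4 413. ] [150.4 149.7] ax 170.6
[ 82. 119.] 702 z 58.6 mean [335.8 511.6] rect [335.5 511.7] [11.  16.7] ax 88.9
[310. 325.] 83 z 58.7 mean [438.2 341.4] rect [439.  340.9] [7.9 5.4] ax 179.1
[167. 172.] 482 z 57.8 mean [422.1 396.4] rect [429.8 408.6] [152.6 156.6] ax 144.5
```

View pics/s2.png

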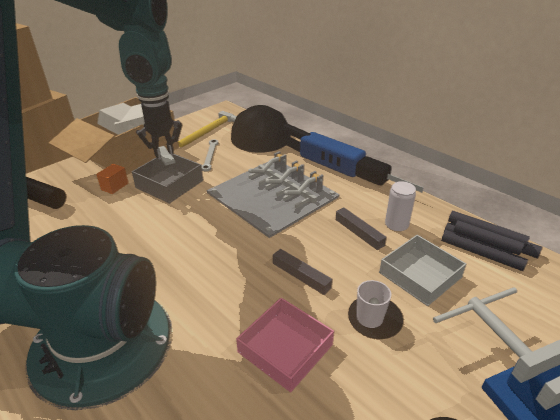

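Emit:
play_rows:
  series:
    - [0, 0, -0.25, 0, 0, 0, 1]
    - [0, 0, -0.25, 0, 0, 0, 1]
    - [0, 0, 0, 0, 0, 0, 1]
    - [0, 0, 0, 0, 0, 0, 0.4]
    - [0, 0, 0, 0, 0, 0, 0.4]
    - [0, 0, 0, 0, 0, 0, 0.4]
    - [0, 0, 0.3, 0, 0, 0, 0.4]
    - [0, 0, 0.3, 0, 0, 0, 0.4]

```text
time: 6.9
tcp_pos: [432.1, 410.6, 92.0]
tcp_rot: [0.785, 0.619, -0.001, -0.0]
ft_force: [0.7, -0.2, 0.4]
finger_gap: 0.595
finger_force: 0.0
```

Emit:
play_rows:
  series:
    - [0, -0.15, 0.1, 0, 0, 0, 0]
    - [0, -0.35, 0, 0, 0, 0.05, 0]
    - [0, -0.35, 0, 0, 0, 0.05, 0]
    - [0, -0.35, 0, 0, 0, 0.05, 0]
    - [0, -0.35, 0, 0, 0, 0.05, 0]
    - [0, -0.35, 0, 0, 0, 0.05, 0]
    - [0, -0.35, 0, 0, 0, 0.05, 0]
    - [0, -0.35, 0, 0, 0, 0, 0]

```text
time: 7.57
tcp_pos: [432.5, 149.4, 102.0]
tcp_rot: [0.678, 0.736, 0.001, 0.001]
ft_force: [1.3, 0.2, -0.0]
finger_gap: 1.0
finger_force: 0.0
```

Emit:
play_rows:
  series:
    - [0, -0.35, 0, 0, 0, 0, 0]
    - [0, -0.35, 0, 0, 0, 0, 0]
    - [0, -0.35, 0, 0, 0, 0, 0]
    - [0, -0.35, 0, 0, 0, 0, 0]
    - [0, -0.35, 0, 0, 0, 0, 0]
    - [0, -0.35, 0, 0, 0, 0, 0]
    - [0.05, -0.2, 0, 0, 0, 0, 0]
    - [0, 0, 0, 0, 0, 0, 0]

```text
time: 8.23
tcp_pos: [438.6, -82.8, 102.0]
tcp_rot: [0.68, 0.733, 0.0, 0.002]
ft_force: [-0.5, 0.8, -0.6]
finger_gap: 0.999
finger_force: 0.0
```

Run:
```python
from m import *
s=r.state(); print(s['tcp_pos'],s['ft_force'],s['finger_gap'],s['joint_pos'].round(2)); a=R.from_quat(s['tcp_rot']).as_matrix()[:,1];print(np.degrees(np.arctan2(a[1],a[0])))
c=shot('side'); rects(c,26,34,(300,775,-320,40)); print('scrap');rects(c,10,50,(360,500,340,480))
c=shot('wrist'); rects(c,26,34,(300,775,-320,40))
c=shot('scene'); rects(c,8,30,(360,500,340,480))
```

```text
[438.58845545 -82.81957814 101.99906329] [-0.4750613   0.76701584 -0.57335445] 0.9993674940606215 [-0.37  0.2  -0.46  0.91 -0.    1.13]
4.277911957606125
[361. 225.] 495 z 30.6 mean [ 666.6 -155. ] rect [ 667.9 -152.1] [162.6  34.3] ax 82.8
[407. 248.] 85 z 30.6 mean [ 673.7 -292.9] rect [ 664.1 -289.4] [ 28.  122.3] ax 169.9
[303. 268.] 673 z 30.7 mean [ 439.  -159.5] rect [ 439.6 -154.9] [ 34.1 160.8] ax 95.0
[299. 316.] 124 z 30.3 mean [ 329.5 -254.4] rect [ 331.6 -258.8] [ 24.  119.3] ax 100.3
scrap
[178. 164.] 128 z 30.6 mean [493.9 452.1] rect [494.4 448.1] [ 8.6 64.3] ax 100.0
[147. 172.] 113 z 34.7 mean [394.  474.4] rect [391.1 472.6] [61.4 13.7] ax 10.599999999999994
[193. 178.] 104 z 30.5 mean [478.9 345. ] rect [476.7 345.2] [45.6  8.4] ax 10.599999999999994
[167. 178.] 115 z 16.5 mean [434.4 425.3] rect [435.9 425.7] [71.2 30.2] ax 71.7
[158. 191.] 104 z 30.6 mean [365.1 363.2] rect [363.9 367.6] [ 7.4 57. ] ax 100.4
[273. 273.] 4893 z 29.6 mean [ 439.  -136.1] rect [ 439.3 -142.4] [ 29.6 139.2] ax 95.1
[538. 277.] 3069 z 29.9 mean [ 669.4 -121.7] rect [ 673.  -121.3] [103.4  33.4] ax 92.0
[456. 416.] 327 z 29.2 mean [ 635.  -280.9] rect [ 639.2 -281.2] [ 3.  64.2] ax 176.7
[353. 104.] 78 z 18.5 mean [385.  471.1] rect [387.  470.9] [57.  23.8] ax 13.6
[354. 121.] 223 z 14.3 mean [435.6 418.5] rect [427.2 418.8] [100.4  61.6] ax 74.2
```

Emit:
play_rows:
  series:
    - [-0.03, -0.22, -0.1, 0, 0, 0.01, 0]
    - [0, 0, -0.35, 0, 0, 0, 0]
    - [0, 0, -0.35, 0, 0, 0, 0]
    - [0, 0, -0.25, 0, 0, 0, 0]
    - [0, 0, -0.13, 0, 0, 0, 0]
    - [0, 0, 0, 0, 0, 0, 0]
    - [0, 0, 0, 0, 0, 0, 0.35]
    - [0, 0, 0, 0, 0, 0, 0.5]
  squeeze: 110

```text
time: 9.05
tcp_pos: [435.1, -100.6, -16.0]
tcp_rot: [0.675, 0.738, 0.0, 0.001]
ft_force: [-0.6, 0.2, 0.3]
finger_gap: 0.749
finger_force: 0.0
```

Emit:
play_rows:
  series:
    - [0, 0, 0, 0, 0, 0, 1]
    - [0, 0, 0, 0, 0, 0, 1]
    - [0, 0, 0, 0, 0, 0, 1]
    - [0, 0, 0, 0, 0, 0, 1]
    - [0, 0, 0, 0, 0, 0, 1]
    - [0, 0, 0, 0, 0, 0, 1]

```text
time: 9.55
tcp_pos: [435.0, -101.0, -15.9]
tcp_rot: [0.675, 0.738, 0.0, 0.001]
ft_force: [-2.3, 1.4, 18.5]
finger_gap: 0.333
finger_force: 109.2
```

Emit:
play_rows:
  series:
    - [0, 0, 0.2, 0, 0, 0, 1]
    - [0, 0, 0.3, 0, 0, 0, 1]
    - [0, 0.1, 0.2, 0, 0, 0.08, 1]
    - [0, 0.25, 0, 0, 0, 0.11, 1]
    - [0, 0.27, 0, 0, 0, 0.115, 1]
    - [0, 0.27, 0, 0, 0, 0.115, 1]
    - [0, 0.27, 0, 0, 0, 0.115, 1]
    - [0, 0.27, 0, 0, 0, 0.115, 1]

```text
time: 10.22
tcp_pos: [434.2, 43.3, 53.3]
tcp_rot: [0.387, 0.922, 0.0, 0.0]
ft_force: [0.8, -0.6, -1.8]
finger_gap: 0.333
finger_force: 109.2
```

Emit:
play_rows:
  series:
    - [0, 0.27, 0, 0, 0, 0.115, 1]
    - [0.02, 0.27, 0, 0, 0, 0.115, 1]
    - [0.05, 0.27, 0, 0, 0, 0.115, 1]
    - [0.05, 0.27, 0, 0, 0, 0.115, 1]
    - [0.05, 0.27, 0, 0, 0, 0.115, 1]
    - [0.03, 0.27, 0, 0, 0, 0.115, 1]
    - [0, 0.2, 0, 0, 0, 0.047, 1]
    - [0, 0, 0, 0, 0, 0, 1]

```text
time: 10.88
tcp_pos: [454.5, 227.1, 53.2]
tcp_rot: [0.012, 1.0, 0.001, 0.0]
ft_force: [-0.2, -1.1, -1.5]
finger_gap: 0.332
finger_force: 109.4
```

```bash
cat > st.py <<'E'
from m import *
def st():
    s=r.state(); a=R.from_quat(s['tcp_rot']).as_matrix(); print(round(s['time'],2),s['tcp_pos'].round(1),s['ft_force'].round(1),'gap',round(s['finger_gap'],3),'j',s['joint_pos'].round(2),'closeyaw',np.degrees(np.arctan2(a[1,1],a[0,1])).round(1),'tz',a[:,2].round(3))
E
python3 - <<'E'
from st import *
st(); c=shot('wrist'); save(c,'w5.png')
P,l=rects(c,20,140,(400,800,190,270))
c=shot('side'); print(); rects(c,50,110,(400,640,190,270)); rects(c,26,34,(600,775,-320,40))
E
```

```text
10.88 [454.5 227.1  53.2] [-0.2 -1.1 -1.5] gap 0.332 j [ 0.3   0.34 -0.4   0.83  0.    0.33] closeyaw 88.7 tz [ 0.001  0.001 -1.   ]
[290. 295.] 19215 z 99.7 mean [449.2 231.6] rect [455.6 230. ] [80.  58.1] ax 86.0

[225. 175.] 729 z 91.9 mean [506.6 214.5] rect [530.6 214.2] [ 55.9 210.8] ax 178.8
[361. 224.] 482 z 30.4 mean [ 667.1 -154.3] rect [ 668.8 -151.3] [161.7  33.6] ax 82.9
[397. 221.] 60 z 29.5 mean [ 747.  -213.1] rect [ 749.8 -210.1] [27.1 63. ] ax 116.3
[407. 248.] 85 z 29.4 mean [ 673.7 -292.6] rect [ 663.  -288.7] [ 26.3 120.6] ax 169.9
```

View pics/w5.png

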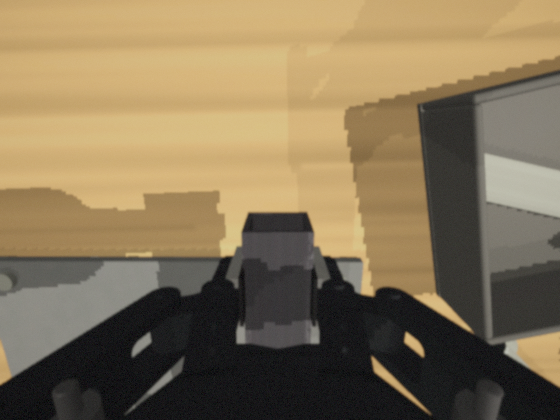

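```bash
cat >> st.py <<'E'
def held(c,roi,zmin):
    P=cloud(c);q=P[(P[...,0]>roi[0])&(P[...,0]<roi[1])&(P[...,1]>roi[2])&(P[...,1]<roi[3])&(P[...,2]>zmin)]
    for x in range(int(roi[0]),int(roi[1]),15):
        w=q[(q[:,0]>=x)&(q[:,0]<x+15)]
        if len(w)>4: print(x,len(w),'y',np.percentile(w[:,1],[3,97]).round(1),'z',np.percentile(w[:,2],[3,97]).round(1))
E
python3 - <<'E'
from st import *
for n in ['side','scene']:
    c=shot(n); print(n); held(c,(490,620,190,260),48)
E
```

```text
side
490 187 y [190.4 211.3] z [ 74.6 426.2]
505 118 y [190.4 227.2] z [ 72.4 426.4]
520 67 y [204.3 233.2] z [ 73.7 101.2]
535 63 y [203.5 234.1] z [ 70.1 101.5]
550 64 y [204.3 232.2] z [ 71.3 101.7]
565 68 y [202.2 234.7] z [ 71.6 101.3]
580 25 y [204.  230.1] z [ 72.4 101.1]
595 17 y [212.2 224.4] z [54.6 65.3]
610 9 y [213.6 219.7] z [49.1 61.5]
scene
490 708 y [191.7 257.1] z [ 92.2 539.8]
505 489 y [191.2 236.8] z [ 86.4 529.2]
520 98 y [190.8 231.7] z [ 72.  513.7]
535 64 y [203.4 234. ] z [ 71.8 102.9]
550 63 y [203.3 231.5] z [ 72.1 103.2]
565 66 y [202.9 233.9] z [ 70.8 103.7]
580 65 y [203.9 233.2] z [ 68.8 101.4]
595 10 y [214.8 226.6] z [55.7 66.9]
610 18 y [214.4 228.2] z [50.8 64.8]
```

Emit:
play_rows:
  series:
    - [0, 0.01, -0.25, 0, 0, 0, 1]
    - [0, 0, -0.25, 0, 0, 0, 1]
    - [0, 0, -0.085, 0, 0, 0, 1]
    - [0, 0, 0, 0, 0, 0, 1]
    - [0.1, -0.003, 0, 0, 0, 0, 1]
    - [0.2, -0.006, 0, 0, 0, 0, 1]
    - [0.2, -0.006, 0, 0, 0, 0, 1]
    - [0, 0, 0, 0, 0, 0, 1]

```text
time: 11.75
tcp_pos: [507.4, 222.9, -5.4]
tcp_rot: [0.016, 1.0, 0.0, 0.0]
ft_force: [-1.3, -0.9, -7.9]
finger_gap: 0.333
finger_force: 110.3
```

Emit:
play_rows:
  series:
    - [0.1, -0.003, 0, 0, 0, 0, 1]
    - [0.1, -0.003, 0, 0, 0, 0, 1]
    - [0.04, 0, 0, 0, 0, 0, 1]
    - [0, 0, 0, 0, 0, 0, 1]

```text
time: 12.08
tcp_pos: [529.1, 222.7, -5.5]
tcp_rot: [0.015, 1.0, -0.0, 0.0]
ft_force: [3.5, -0.2, -8.2]
finger_gap: 0.331
finger_force: 110.1
```

Run:
```python
from st import *
st()
for n in ['side','scene']:
    c=shot(n); print(n); held(c,(510,660,190,260),18)
```

```text
12.08 [529.1 222.7  -5.5] [ 3.5 -0.2 -8.2] gap 0.331 j [ 0.26  0.5  -0.32  0.76 -0.    0.29] closeyaw 88.3 tz [ 0.001 -0.    -1.   ]
side
510 350 y [191.5 253.9] z [ 21.9 189.9]
525 87 y [191.  243.6] z [ 26. 255.]
540 63 y [190.1 229.5] z [ 21.  328.2]
555 103 y [190.2 208.3] z [ 21.7 365. ]
570 59 y [190.2 213.2] z [ 20.6 368.9]
585 48 y [202.  226.1] z [19.3 45.4]
600 75 y [201.2 228.6] z [20.7 85.1]
615 74 y [192.4 230.5] z [20.4 77. ]
630 74 y [194.8 230.4] z [19.8 66.2]
645 66 y [193.1 221.8] z [19.6 58. ]
scene
510 253 y [192.5 257.7] z [ 69.8 516.3]
525 277 y [191.7 258.6] z [ 28.8 508.7]
540 368 y [190.7 257.1] z [ 34.2 490.9]
555 522 y [191.  256.2] z [ 34.8 486.1]
570 633 y [191.9 255.9] z [ 36.7 475.6]
585 197 y [190.6 231.3] z [ 24.9 464.3]
600 68 y [202.4 229.9] z [22.8 86.4]
615 78 y [194.5 226.7] z [21.  80.4]
630 83 y [194.7 227.1] z [19.4 71.7]
645 80 y [193.9 228.3] z [18.4 61.6]
```

Emit:
play_rows:
  series:
    - [0.05, -0.002, 0, 0, 0, 0, 1]
    - [0.05, -0.002, 0, 0, 0, 0, 1]
    - [0, 0, 0, 0, 0, 0, 1]
    - [0, 0, 0, 0, 0, 0, 1]

```text
time: 12.52
tcp_pos: [539.4, 222.7, -5.4]
tcp_rot: [0.015, 1.0, 0.0, 0.001]
ft_force: [4.1, -0.6, -9.6]
finger_gap: 0.335
finger_force: 110.1
```

Emit:
play_rows:
  series:
    - [0.02, 0, 0, 0, 0, 0, 1]
    - [0, 0, 0, 0, 0, 0, 1]
    - [0, 0, 0, 0, 0, 0, 1]

```text
time: 12.77
tcp_pos: [540.6, 222.6, -5.5]
tcp_rot: [0.015, 1.0, -0.0, 0.0]
ft_force: [1.9, -0.4, -10.3]
finger_gap: 0.33
finger_force: 110.0
```

Emit:
play_rows:
  series:
    - [0.02, 0, 0, 0, 0, 0, 1]
    - [0, 0, 0, 0, 0, 0, 1]
    - [0, 0, 0, 0, 0, 0, 1]

```text
time: 13.02
tcp_pos: [540.6, 222.5, -6.0]
tcp_rot: [0.014, 1.0, -0.0, -0.002]
ft_force: [-8.2, -0.8, -7.3]
finger_gap: 0.333
finger_force: 110.4
```

Emit:
play_rows:
  series:
    - [0, 0, 0, 0, 0, 0, 0.35]
    - [0, 0, 0, 0, 0, 0, 0.35]
    - [0, 0, 0, 0, 0, 0, 0.35]
    - [0, 0, 0, 0, 0, 0, 0.35]
    - [-0.05, 0, 0.2, 0, 0, 0, 0.35]
    - [-0.05, 0, 0.3, 0, 0, 0, 0.35]
    - [0, 0, 0.3, 0, 0, 0, 0.35]
    - [0, -0.1, 0.2, 0, 0, 0, 0.35]

```text
time: 13.68
tcp_pos: [533.2, 213.7, 97.4]
tcp_rot: [0.014, 1.0, 0.001, 0.001]
ft_force: [0.8, 0.6, 1.2]
finger_gap: 0.649
finger_force: 0.0
```

Emit:
play_rows:
  series:
    - [0, -0.22, 0, 0, 0, -0.114, 0.35]
    - [0.1, -0.22, 0, 0, 0, -0.114, 0.35]
    - [0.1, -0.22, 0, 0, 0, -0.114, 0.35]
    - [0.1, -0.22, 0, 0, 0, -0.114, 0.35]
    - [0.1, -0.22, 0, 0, 0, -0.114, 0.2]
    - [0.1, -0.22, 0, 0, 0, -0.114, 0.1]
    - [0.1, -0.22, 0, 0, 0, -0.114, 0]
    - [0.1, -0.22, 0, 0, 0, -0.114, 0]

```text
time: 14.35
tcp_pos: [603.3, 35.3, 94.9]
tcp_rot: [0.475, 0.88, 0.0, 0.001]
ft_force: [0.5, 0.4, -0.4]
finger_gap: 0.998
finger_force: 0.0
```

Emit:
play_rows:
  series:
    - [0.1, -0.22, 0, 0, 0, -0.114, 0]
    - [0.1, -0.22, 0, 0, 0, -0.114, 0]
    - [0.1, -0.22, 0, 0, 0, -0.114, 0]
    - [0.1, -0.22, 0, 0, 0, -0.114, 0]
    - [0.1, -0.22, 0, 0, 0, -0.114, 0]
    - [0.1, -0.22, 0, 0, 0, -0.114, 0]
    - [0.1, -0.1, 0, 0, 0, 0, 0]
    - [0, 0, 0, 0, 0, 0, 0]

```text
time: 15.02
tcp_pos: [674.1, -108.0, 94.3]
tcp_rot: [0.752, 0.659, 0.0, 0.001]
ft_force: [1.1, -0.0, -0.3]
finger_gap: 0.998
finger_force: 0.0
```

Run:
```python
from st import *
st()
for n in ['wrist','side']:
    c=shot(n); print(n); rects(c,26,34,(560,775,-320,40),minn=200); 
    if n=='side': save(c,'s3.png')
    rects(c,34,46,(480,620,190,260))
c=shot('scene'); held(c,(500,620,190,260),30)
```

```text
15.02 [ 674.1 -108.    94.3] [ 1.1 -0.  -0.3] gap 0.998 j [-0.28  0.58  0.15  1.14 -0.    1.43] closeyaw -7.6 tz [ 0.001 -0.001 -1.   ]
wrist
[251.  25.] 694 z 27.5 mean [674.5  28.3] rect [674.4  28.1] [24.1 12. ] ax 88.1
[278. 254.] 6422 z 29.6 mean [ 670.5 -142.4] rect [ 669.5 -149.7] [160.4  30.1] ax 82.6
side
[361. 225.] 486 z 30.5 mean [ 667.  -154.9] rect [ 667.9 -151.3] [159.6  35.4] ax 82.7
[241. 181.] 258 z 40.5 mean [564.1 217.3] rect [565.2 219.3] [ 36.3 109.3] ax 177.8
500 6 y [209.8 235.6] z [32.7 36. ]
515 43 y [207.1 236.1] z [34.1 43.5]
530 41 y [205.5 237.8] z [32.3 43.1]
545 46 y [205.7 235.6] z [33.  44.9]
560 45 y [203.  236.9] z [32.8 43.6]
575 50 y [203.7 234.8] z [31.1 45.8]
590 46 y [205.1 233.4] z [31.4 46.3]
605 67 y [204.2 229.7] z [31.6 82.4]
```

View pics/s3.png

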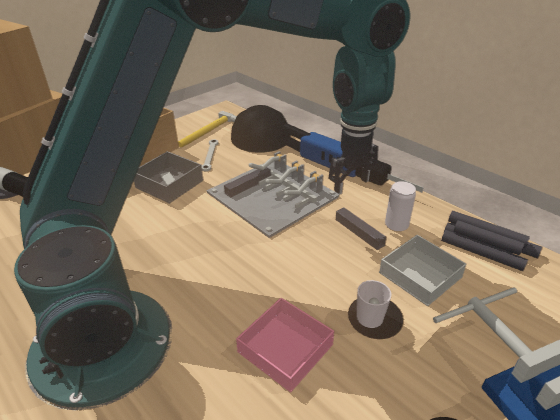

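Emit:
play_rows:
  series:
    - [0.02, 0.1, -0.1, 0, 0, 0, 0]
    - [0, 0, -0.35, 0, 0, 0, 0]
    - [0, 0, -0.35, 0, 0, 0, 0]
    - [0, 0, -0.2, 0, 0, 0, 0]
    - [0, 0, -0.105, 0, 0, 0, 0]
    - [0, 0, 0, 0, 0, 0, 0]
    - [0, 0, 0, 0, 0, 0, 0.35]
    - [0, 0, 0, 0, 0, 0, 0.5]

```text
time: 15.83
tcp_pos: [675.4, -95.2, -14.5]
tcp_rot: [0.751, 0.66, 0.001, 0.001]
ft_force: [-0.1, -0.5, 0.4]
finger_gap: 0.745
finger_force: 0.0
```

Emit:
play_rows:
  series:
    - [0, 0, 0, 0, 0, 0, 1]
    - [0, 0, 0, 0, 0, 0, 1]
    - [0, 0, 0, 0, 0, 0, 1]
    - [0, 0, 0, 0, 0, 0, 1]
    - [0, 0, 0, 0, 0, 0, 1]
    - [0, 0, 0, 0, 0, 0, 1]

```text
time: 16.33
tcp_pos: [675.4, -95.6, -14.6]
tcp_rot: [0.752, 0.66, 0.001, 0.001]
ft_force: [-0.0, 1.2, 8.8]
finger_gap: 0.33
finger_force: 109.9
```

Emit:
play_rows:
  series:
    - [0, 0, 0.2, 0, 0, 0, 1]
    - [0, 0, 0.3, 0, 0, 0, 1]
    - [-0.1, 0.05, 0.25, 0, 0, 0.08, 1]
    - [-0.18, 0.12, 0, 0, 0, 0.114, 1]
    - [-0.18, 0.12, 0, 0, 0, 0.114, 1]
    - [-0.18, 0.12, 0, 0, 0, 0.114, 1]
    - [-0.18, 0.12, 0, 0, 0, 0.114, 1]
    - [-0.18, 0.12, 0, 0, 0, 0.114, 1]

```text
time: 17.0
tcp_pos: [573.4, -29.9, 59.1]
tcp_rot: [0.486, 0.874, 0.0, 0.0]
ft_force: [0.7, -1.3, -3.7]
finger_gap: 0.329
finger_force: 109.2
```

Emit:
play_rows:
  series:
    - [-0.18, 0.12, 0, 0, 0, 0.114, 1]
    - [-0.18, 0.12, 0, 0, 0, 0.114, 1]
    - [-0.18, 0.12, 0, 0, 0, 0.114, 1]
    - [-0.18, 0.12, 0, 0, 0, 0.114, 1]
    - [-0.18, 0.12, 0, 0, 0, 0.114, 1]
    - [-0.18, 0.12, 0, 0, 0, 0.114, 1]
    - [-0.17, 0.12, 0, 0, 0, 0.114, 1]
    - [0, 0.13, 0, 0, 0, 0.114, 1]

```text
time: 17.67
tcp_pos: [446.0, 67.1, 59.0]
tcp_rot: [0.03, 1.0, -0.0, -0.001]
ft_force: [-0.3, 0.0, -3.5]
finger_gap: 0.332
finger_force: 109.3
```

Emit:
play_rows:
  series:
    - [0, 0, 0, 0, 0, 0.035, 1]
    - [0, 0, 0, 0, 0, 0, 1]

```text
time: 17.83
tcp_pos: [449.2, 67.1, 59.3]
tcp_rot: [0.013, 1.0, 0.0, 0.0]
ft_force: [0.4, -0.4, -3.2]
finger_gap: 0.331
finger_force: 109.5
```

Run:
```python
from st import *
st()
for n in ['side','scene']:
    c=shot(n); print(n); held(c,(510,640,30,100),45)
```

```text
17.83 [449.2  67.1  59.3] [ 0.4 -0.4 -3.2] gap 0.331 j [-0.03  0.25 -0.52  0.8   0.   -0.01] closeyaw 88.5 tz [ 0. -0. -1.]
side
510 67 y [48.2 71.2] z [ 76.6 106.2]
525 70 y [47.3 76.1] z [ 78.4 106.6]
540 77 y [46.6 77.7] z [ 76.6 107.2]
555 67 y [46.7 76.6] z [ 77.9 106.3]
570 64 y [46.8 77.4] z [ 78.4 106. ]
585 10 y [55.7 65.1] z [55.2 64.4]
600 19 y [53.9 63.3] z [51.9 64.2]
615 18 y [52.  63.2] z [46.2 58.1]
630 10 y [52. 63.] z [45.1 51.3]
scene
510 65 y [48.6 79.2] z [ 75.6 107.5]
525 68 y [47.6 77.2] z [ 77.2 107.4]
540 62 y [47.9 78.2] z [ 78.3 107.2]
555 67 y [47.7 78.3] z [ 76.6 108.4]
570 97 y [47.6 77.7] z [ 71.6 106.9]
585 11 y [46.  75.6] z [ 58.6 105.7]
600 24 y [54.5 67.7] z [50.8 64.6]
615 28 y [53.9 67.4] z [46.2 60.2]
630 15 y [53.3 65.9] z [45.7 52.9]
```

Emit:
play_rows:
  series:
    - [0, -0.01, -0.25, 0, 0, 0, 1]
    - [0, 0, -0.25, 0, 0, 0, 1]
    - [0, 0, -0.13, 0, 0, 0, 1]
    - [0, 0, 0, 0, 0, 0, 1]
    - [0.1, -0.003, 0, 0, 0, 0, 1]
    - [0.2, -0.006, 0, 0, 0, 0, 1]
    - [0.2, -0.006, 0, 0, 0, 0, 1]
    - [0.1, -0.003, 0, 0, 0, 0, 1]

```text
time: 18.6
tcp_pos: [509.8, 63.4, -4.4]
tcp_rot: [0.015, 1.0, -0.0, -0.002]
ft_force: [-11.4, -0.0, -12.2]
finger_gap: 0.329
finger_force: 110.2
```

Emit:
play_rows:
  series:
    - [0.1, -0.003, 0, 0, 0, 0, 1]
    - [0.05, -0.002, 0, 0, 0, 0, 1]
    - [0, 0, 0, 0, 0, 0, 1]
    - [0, 0, 0, 0, 0, 0, 1]

```text
time: 18.93
tcp_pos: [525.2, 63.1, -3.8]
tcp_rot: [0.014, 1.0, -0.0, 0.001]
ft_force: [2.6, 0.3, -7.9]
finger_gap: 0.333
finger_force: 110.4
```

Emit:
play_rows:
  series:
    - [0.05, -0.002, 0, 0, 0, 0, 1]
    - [0, 0, 0, 0, 0, 0, 1]
    - [0, 0, 0, 0, 0, 0, 1]

```text
time: 19.18
tcp_pos: [529.8, 63.1, -3.9]
tcp_rot: [0.014, 1.0, -0.0, 0.0]
ft_force: [3.5, 0.1, -7.6]
finger_gap: 0.331
finger_force: 110.7
```

Emit:
play_rows:
  series:
    - [0.04, 0, 0, 0, 0, 0, 1]
    - [0, 0, 0, 0, 0, 0, 1]
    - [0, 0, 0, 0, 0, 0, 1]

```text
time: 19.43
tcp_pos: [534.1, 63.1, -3.9]
tcp_rot: [0.014, 1.0, 0.0, 0.0]
ft_force: [3.2, 0.1, -8.3]
finger_gap: 0.328
finger_force: 110.7
```

Emit:
play_rows:
  series:
    - [0.02, 0, 0, 0, 0, 0, 1]
    - [0, 0, 0, 0, 0, 0, 1]
    - [0, 0, 0, 0, 0, 0, 1]

```text
time: 19.68
tcp_pos: [534.6, 63.1, -4.3]
tcp_rot: [0.014, 1.0, -0.0, -0.001]
ft_force: [-5.8, -0.4, -6.2]
finger_gap: 0.333
finger_force: 110.7
```

Emit:
play_rows:
  series:
    - [0.01, 0, 0, 0, 0, 0, 1]
    - [0, 0, 0, 0, 0, 0, 1]
    - [0, 0, 0, 0, 0, 0, 1]

```text
time: 19.93
tcp_pos: [534.6, 63.1, -4.5]
tcp_rot: [0.014, 1.0, -0.0, -0.002]
ft_force: [-10.2, -0.5, -3.2]
finger_gap: 0.329
finger_force: 111.0
```

Emit:
play_rows:
  series:
    - [0, 0, 0, 0, 0, 0, 0.35]
    - [0, 0, 0, 0, 0, 0, 0.35]
    - [0, 0, 0, 0, 0, 0, 0.35]
    - [0, 0, 0, 0, 0, 0, 0.35]
    - [-0.05, 0, 0.2, 0, 0, 0, 0.35]
    - [-0.05, 0, 0.3, 0, 0, 0, 0.35]
    - [0, 0, 0.35, 0, 0, 0, 0.35]
    - [0, 0, 0.35, 0, 0, 0, 0.35]

```text
time: 20.6
tcp_pos: [526.1, 63.1, 117.5]
tcp_rot: [0.014, 1.0, -0.0, -0.0]
ft_force: [1.2, 1.1, 0.5]
finger_gap: 0.65
finger_force: 0.0
```

Emit:
play_rows:
  series:
    - [-0.1, -0.3, 0.3, 0, 0, 0, 0.35]
    - [-0.1, -0.38, 0.2, 0, 0, 0, 0.2]
    - [-0.1, -0.38, 0, 0, 0, 0, 0]
    - [-0.1, -0.38, 0, 0, 0, 0, 0]
    - [-0.1, -0.38, 0, 0, 0, 0, 0]
    - [0, -0.3, 0, 0, 0, 0, 0]
    - [0, 0, 0, 0, 0, 0, 0]
    - [0, 0, 0, 0, 0, 0, 0]

```text
time: 21.27
tcp_pos: [477.6, -147.0, 163.7]
tcp_rot: [0.016, 1.0, -0.0, 0.0]
ft_force: [-1.1, -0.1, -0.3]
finger_gap: 1.004
finger_force: 0.0
```

Run:
```python
from st import *
st()
for n in ['scene','side']:
    c=shot(n); print(n,'tubes'); rects(c,36,45,(480,640,20,260)); print('tray'); rects(c,38,48,(560,740,-440,-270)); print('cup'); rects(c,78,92,(400,520,-410,-300))
    P=cloud(c); h=cv2.cvtColor(c['pixels'],cv2.COLOR_RGB2HSV); m=(h[...,2]<60)&(P[...,2]<9)&(P[...,2]>0)&(abs(P[...,0]-455)<90)&(abs(P[...,1]+350)<90)
    q=P[m][:,:2].astype(np.float32); print('mat',len(q),cv2.minEnclosingCircle(q) if len(q) else '')
    m=(P[...,2]>78)&(P[...,2]<90)&(abs(P[...,0]-455)<60)&(abs(P[...,1]+350)<60); print('cupcirc',cv2.minEnclosingCircle(P[m][:,:2].astype(np.float32)))
    save(c,n+'4.png');
```

```text
21.27 [ 477.6 -147.   163.7] [-1.1 -0.1 -0.3] gap 1.004 j [-0.46  0.24 -0.22  1.11  0.   -0.43] closeyaw 88.2 tz [ 0.001 -0.    -1.   ]
scene tubes
[345. 174.] 270 z 39.6 mean [574.7 219.3] rect [576.5 220. ] [ 34. 127.] ax 175.2
[307. 204.] 302 z 39.7 mean [569.7  59.3] rect [574.6  61. ] [ 32.4 130.9] ax 174.4
tray
[212. 315.] 344 z 43.2 mean [ 642.6 -361.9] rect [ 647.8 -353.2] [140.8 143.3] ax 152.3
cup
[169. 257.] 121 z 82.2 mean [ 452.9 -349.2] rect [ 453.3 -348.8] [68.3 69.2] ax 169.3
mat 682 ((467.3365173339844, -352.8687744140625), 59.31065368652344)
cupcirc ((453.8184814453125, -347.84375), 36.80230712890625)
side tubes
[243. 180.] 284 z 40.9 mean [574.2 217.8] rect [575.6 220.5] [ 36.3 129.3] ax 178.2
[278. 203.] 330 z 40.7 mean [568.4  58.9] rect [574.2  60.7] [ 35.5 132.1] ax 177.8
tray
[424. 264.] 595 z 43.6 mean [ 643.  -356.2] rect [ 646.4 -353.7] [141.3 144.6] ax 178.8
cup
[374. 293.] 239 z 83.2 mean [ 452.4 -350.7] rect [ 452.4 -350.3] [70.8 68.1] ax 30.5
mat 156 ((482.4572448730469, -388.142333984375), 33.40895080566406)
cupcirc ((451.72808837890625, -348.6229553222656), 36.72603988647461)
```

View pics/scene4.png

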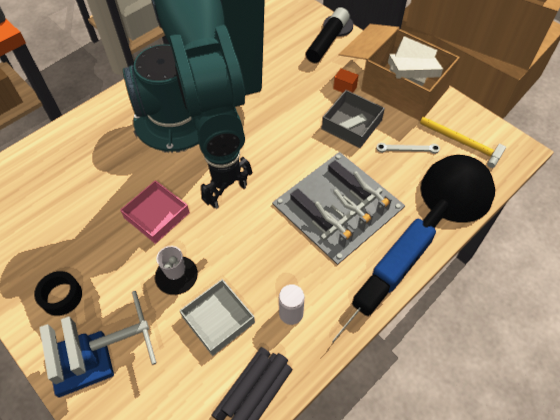

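Emit:
play_rows:
  series:
    - [-0.08, -0.2, 0, 0, 0, -0.09, 0]
    - [-0.08, -0.2, 0, 0, 0, -0.09, 0]
    - [-0.08, -0.2, 0, 0, 0, -0.09, 0]
    - [-0.08, -0.2, 0, 0, 0, -0.09, 0]
    - [-0.08, -0.2, 0, 0, 0, -0.09, 0]
    - [-0.09, -0.2, 0, 0, 0, -0.09, 0]
    - [-0.09, -0.2, 0, 0, 0, -0.09, 0]
    - [-0.09, -0.2, 0, 0, 0, -0.09, 0]

```text
time: 22.03
tcp_pos: [410.6, -305.3, 163.7]
tcp_rot: [0.382, 0.924, 0.0, 0.0]
ft_force: [1.0, -0.5, 0.1]
finger_gap: 1.001
finger_force: 0.0
```

Emit:
play_rows:
  series:
    - [0, 0, 0, -0.07, -0.07, 0, 0]
    - [0, 0, 0, -0.07, -0.07, 0, 0]
    - [0, 0, 0, -0.07, -0.07, 0, 0]
    - [0, 0, 0, -0.07, -0.07, 0, 0]
    - [0, 0, 0, -0.07, -0.07, 0, 0]
    - [0, 0, 0, -0.07, -0.07, 0, 0]
    - [0, 0, 0, -0.07, -0.07, 0, 0]
    - [0, 0, 0, 0, 0, 0, 0]

```text
time: 22.7
tcp_pos: [408.4, -301.3, 159.8]
tcp_rot: [0.357, 0.869, -0.131, 0.317]
ft_force: [-0.9, 0.8, -1.7]
finger_gap: 1.0
finger_force: 0.0
```

Run:
```python
from st import *
st(); print(R.from_quat(r.state()['tcp_rot']).as_matrix().round(3).tolist())
from scipy.optimize import least_squares
c=shot('scene'); h=cv2.cvtColor(c['pixels'],cv2.COLOR_RGB2HSV)
m=(h[...,2]<60).astype(np.uint8); m[:240]=0;m[300:]=0;m[:,:140]=0;m[:,220:]=0
cs=max(cv2.findContours(m,0,1)[0],key=cv2.contourArea)[:,0]; x,y,w,hh=cv2.boundingRect(cs);print(x,y,w,hh)
p=plane(c,cs[cs[:,1]>y+hh*.35],4)[:,:2]
f=least_squares(lambda q:np.hypot(*(p-q).T)-60,p.mean(0),loss='soft_l1',f_scale=1.5); print('mat',f.x,np.abs(f.fun).mean())
```

```text
22.7 [ 408.4 -301.3  159.8] [-0.9  0.8 -1.7] gap 1.0 j [-0.81 -0.12 -0.95  0.04  0.01 -0.02] closeyaw 45.3 tz [ 0.457 -0.454 -0.765]
[[-0.544, 0.704, 0.457], [0.537, 0.71, -0.454], [-0.644, -0.001, -0.765]]
155 257 42 38
mat [ 463.73767933 -350.22060999] 11.762869802160925
```

Emit:
play_rows:
  series:
    - [0.08, -0.09, -0.12, 0, 0, 0, 0]
    - [0.08, -0.09, -0.12, 0, 0, 0, 0]
    - [0.08, -0.09, -0.13, 0, 0, 0, 0]
    - [0.08, -0.09, -0.13, 0, 0, 0, 0]
    - [0, 0, 0, -0.07, -0.07, 0, 0]
    - [0, 0, 0, -0.07, -0.07, 0, 0]
    - [0, 0, 0, -0.07, -0.07, 0, 0]
    - [0, 0, 0, 0, 0, 0, 0]

```text
time: 23.42
tcp_pos: [459.1, -353.1, 126.4]
tcp_rot: [0.342, 0.829, -0.171, 0.409]
ft_force: [0.8, -1.4, 1.5]
finger_gap: 0.999
finger_force: 0.0
```

Run:
```python
from st import *
st(); c=shot('wrist'); save(c,'w6.png')
c=shot('scene'); h=cv2.cvtColor(c['pixels'],cv2.COLOR_RGB2HSV); save(c,'sc6.png')
```

```text
23.42 [ 459.1 -353.1  126.4] [ 0.8 -1.4  1.5] gap 0.999 j [-0.8   0.12 -1.17 -0.64  0.01 -0.01] closeyaw 45.1 tz [ 0.561 -0.563 -0.607]
```

View pics/sc6.png

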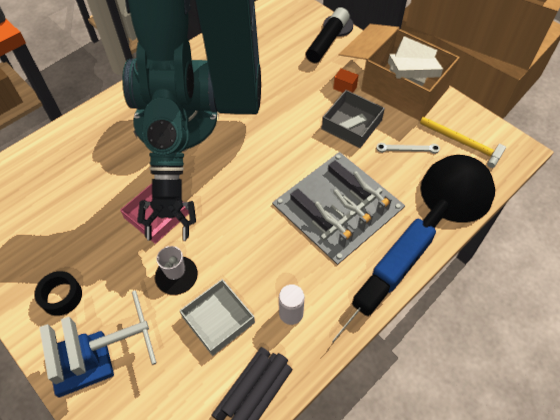

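Emit:
play_rows:
  series:
    - [0, 0, -0.2, 0, 0, 0, 0]
    - [-0.05, 0.05, -0.2, 0, 0, 0, 0]
    - [-0.1, 0.1, -0.2, 0, 0, 0, 0]
    - [-0.06, 0.05, -0.04, 0, 0, 0, 0]
    - [0, 0, 0, 0, 0, 0, 0]

```text
time: 23.93
tcp_pos: [461.7, -346.5, 88.6]
tcp_rot: [0.348, 0.84, -0.163, 0.384]
ft_force: [-0.2, 0.4, -0.2]
finger_gap: 0.996
finger_force: 0.0
```

Run:
```python
from st import *
st(); c=shot('wrist'); save(c,'w7.png')
P=cloud(c); m=(P[...,2]>78)&(P[...,2]<90)&(abs(P[...,0]-455)<50)&(abs(P[...,1]+350)<50); print(m.sum(),cv2.minEnclosingCircle(P[m][:,:2].astype(np.float32)))
```

```text
23.93 [ 461.7 -346.5   88.6] [-0.2  0.4 -0.2] gap 0.996 j [-0.78  0.2  -1.17 -0.66 -0.01  0.  ] closeyaw 44.8 tz [ 0.531 -0.541 -0.652]
2749 ((451.847412109375, -347.9066467285156), 35.541316986083984)
```

View pics/w7.png

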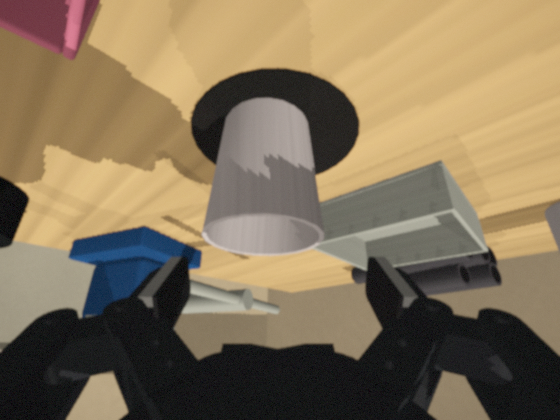

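Emit:
play_rows:
  series:
    - [-0.06, -0.06, 0, 0.02, 0.02, 0, 0]
    - [0, 0, 0, 0.01, 0.01, 0, 0]
    - [0.02, -0.02, -0.1, 0, 0, 0, 0]
    - [0, 0, 0, 0, 0, 0, 0]
  squeeze: 110

```text
time: 24.32
tcp_pos: [457.9, -355.7, 79.5]
tcp_rot: [0.351, 0.847, -0.156, 0.366]
ft_force: [0.3, 0.3, -0.2]
finger_gap: 0.998
finger_force: 0.0
```

Run:
```python
from st import *
st(); c=shot('wrist'); P=cloud(c); m=(P[...,2]>78)&(P[...,2]<90)&(abs(P[...,0]-455)<50)&(abs(P[...,1]+350)<50); cc,rad=cv2.minEnclosingCircle(P[m][:,:2].astype(np.float32)); print(cc,rad)
s=r.state(); tz=R.from_quat(s['tcp_rot']).as_matrix()[:,2]; T=np.array([cc[0],cc[1],55])+37*tz; print('target',T.round(1),'delta',(T-s['tcp_pos']).round(1))
v=cv2.cvtColor(c['pixels'],cv2.COLOR_RGB2HSV)[...,2]; m=(v<45)&(P[...,2]>-3)&(P[...,2]<9)&(np.hypot(P[...,0]-455,P[...,1]+350)<80); q=P[m][:,:2].astype(np.float32); print('mat',len(q),cv2.minEnclosingCircle(cv2.convexHull(q)), cv2.minAreaRect(q))
```

```text
24.32 [ 457.9 -355.7   79.5] [ 0.3  0.3 -0.2] gap 0.998 j [-0.8   0.2  -1.14 -0.59  0.01 -0.02] closeyaw 44.8 tz [ 0.511 -0.522 -0.683]
(451.66986083984375, -347.96856689453125) 35.407379150390625
target [ 470.6 -367.3   29.7] delta [ 13.  -12.1 -49.6]
mat 7731 ((463.7396240234375, -352.8425598144531), 58.59328079223633) ((457.32513427734375, -344.2252502441406), (115.6104965209961, 94.81985473632812), 39.29568862915039)
```

Emit:
play_rows:
  series:
    - [0.03, -0.03, -0.12, 0, 0, 0, 0]
    - [0.03, -0.03, -0.12, 0, 0, 0, 0]
    - [0.04, -0.03, -0.13, 0, 0, 0, 0]
    - [0.03, -0.03, -0.12, 0, 0, 0, 0]
    - [0, 0, 0, 0, 0, 0, 0]

```text
time: 24.78
tcp_pos: [471.6, -367.7, 29.3]
tcp_rot: [0.352, 0.848, -0.156, 0.365]
ft_force: [-0.2, 0.0, 0.2]
finger_gap: 1.0
finger_force: 0.0
```

Run:
```python
from st import *
st(); c=shot('wrist'); save(c,'w8.png');P=cloud(c); m=(P[...,2]>78)&(P[...,2]<90)&(abs(P[...,0]-455)<50)&(abs(P[...,1]+350)<50); cc,rad=cv2.minEnclosingCircle(P[m][:,:2].astype(np.float32)); print(cc,rad)
```

```text
24.78 [ 471.6 -367.7   29.3] [-0.2  0.   0.2] gap 1.0 j [-0.8   0.37 -1.18 -0.79  0.   -0.01] closeyaw 44.8 tz [ 0.509 -0.52  -0.686]
(444.6038818359375, -339.008544921875) 44.50802993774414
```

View pics/w8.png

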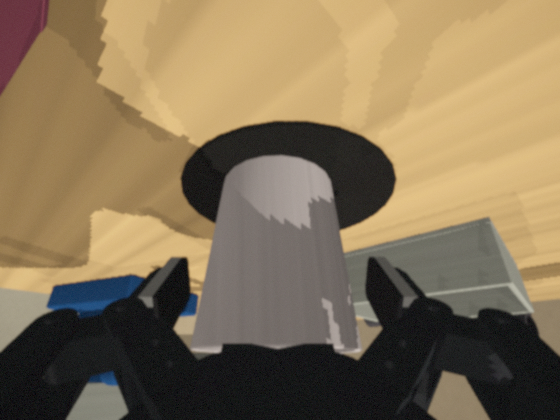

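Emit:
play_rows:
  series:
    - [0, 0, 0, 0, 0, 0, 0.2]
    - [0, 0, 0, 0, 0, 0, 0.3]
    - [0, 0, 0, 0, 0, 0, 1]
    - [0, 0, 0, 0, 0, 0, 1]
    - [0, 0, 0, 0, 0, 0, 1]
    - [0, 0, 0, 0, 0, 0, 1]
    - [0, 0, 0, 0, 0, 0, 1]

```text
time: 25.42
tcp_pos: [472.0, -368.0, 32.3]
tcp_rot: [0.351, 0.847, -0.156, 0.367]
ft_force: [-1.3, 2.7, 7.7]
finger_gap: 0.755
finger_force: 119.8
```

Emit:
play_rows:
  series:
    - [0, 0, 0.1, 0, 0, 0, 1]
    - [0, 0, 0.2, 0, 0, 0, 1]
    - [0, 0, 0, 0, 0, 0, 1]

```text
time: 25.67
tcp_pos: [471.9, -367.9, 63.8]
tcp_rot: [0.351, 0.847, -0.156, 0.367]
ft_force: [0.0, -2.3, -4.4]
finger_gap: 0.757
finger_force: 122.6
```

Run:
```python
from st import *
st(); print(r.state()['finger_force']); c=shot('side'); save(c,'s9.png')
cv2.imwrite('pics/s9c.png',cv2.resize(cv2.imread('pics/s9.png')[220:370,260:500],None,fx=3,fy=3))
c=shot('scene');  rects(c,36,45,(480,640,20,260))
```

```text
25.67 [ 471.9 -367.9   63.8] [ 0.  -2.3 -4.4] gap 0.757 j [-0.8   0.27 -1.12 -0.64  0.   -0.01] closeyaw 44.8 tz [ 0.512 -0.523 -0.682]
122.55914212320931
[345. 174.] 285 z 40.0 mean [574.6 218.3] rect [577.1 218.7] [ 34.9 126.3] ax 176.1
[307. 204.] 277 z 39.5 mean [570.1  59.4] rect [574.9  60.9] [ 33.2 129.9] ax 175.6
```

View pics/s9c.png

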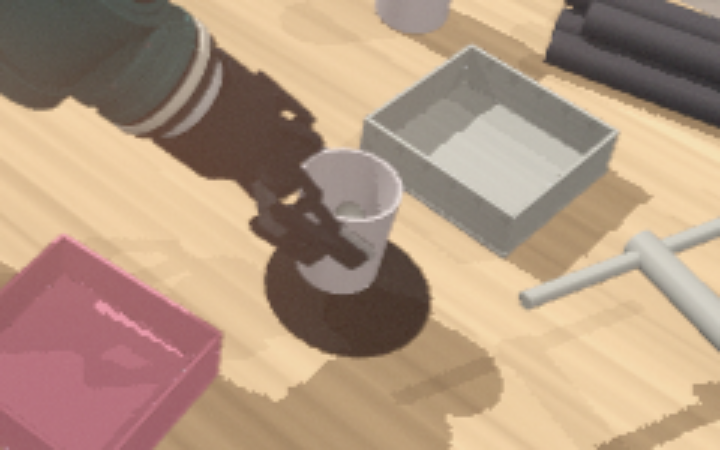

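Emit:
play_rows:
  series:
    - [0.1, -0.03, 0.25, 0, 0, 0, 1]
    - [0.2, -0.05, 0.3, 0, 0, 0, 1]
    - [0.25, -0.05, 0.3, 0, 0, 0.03, 1]
    - [0.25, -0.05, 0, 0, 0, 0.03, 1]
    - [0.25, -0.05, 0, 0, 0, 0.03, 1]
    - [0.25, -0.05, 0, 0, 0, 0.03, 1]
    - [0.25, -0.05, 0, 0, 0, 0.03, 1]
    - [0.2, -0.04, 0, 0, 0, 0.02, 1]

```text
time: 26.43
tcp_pos: [647.8, -404.8, 143.7]
tcp_rot: [0.274, 0.876, -0.122, 0.377]
ft_force: [-0.4, -0.3, -4.7]
finger_gap: 0.752
finger_force: 123.0
```

Emit:
play_rows:
  series:
    - [0.17, -0.03, 0, -0.03, -0.04, 0, 1]
    - [0, 0, 0, -0.055, -0.079, 0, 1]
    - [0, 0, 0, -0.055, -0.079, 0, 1]
    - [0, 0, 0, -0.055, -0.079, 0, 1]
    - [0, 0, 0, -0.028, -0.04, 0, 1]
    - [0, 0, 0, 0, 0, 0, 1]

```text
time: 26.93
tcp_pos: [664.0, -408.2, 138.2]
tcp_rot: [0.255, 0.809, -0.163, 0.504]
ft_force: [-0.3, 0.1, -7.0]
finger_gap: 0.751
finger_force: 123.0
```

Run:
```python
from st import *
st(); s=r.state();tz=R.from_quat(s['tcp_rot']).as_matrix()[:,2]; print('A',(s['tcp_pos']-37*tz).round(1)); c=shot('side'); save(c,'s10.png')
cv2.imwrite('pics/s10c.png',cv2.resize(cv2.imread('pics/s10.png')[160:360,280:540],None,fx=3,fy=3))
```

```text
26.93 [ 664.  -408.2  138.2] [-0.3  0.1 -7. ] gap 0.751 j [-0.68  0.45 -0.92 -0.91  0.05 -0.03] closeyaw 54.8 tz [ 0.732 -0.521 -0.439]
A [ 636.9 -388.9  154.4]
```

View pics/s10c.png

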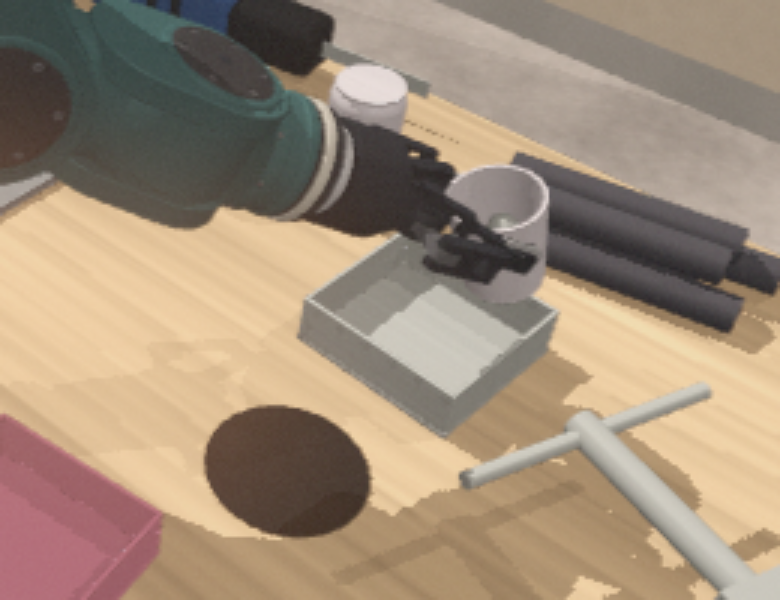

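Emit:
play_rows:
  series:
    - [0, 0, -0.12, -0.086, 0.061, 0.052, 1]
    - [0, 0, -0.12, -0.086, 0.061, 0.052, 1]
    - [0, 0, 0, -0.086, 0.061, 0.052, 1]
    - [0, 0, 0, -0.086, 0.061, 0.052, 1]
    - [0, 0, 0, -0.086, 0.061, 0.052, 1]
    - [0, 0, 0, -0.086, 0.061, 0.052, 1]
    - [0, 0, 0, -0.086, 0.061, 0.052, 1]
    - [0, 0, 0, -0.086, 0.061, 0.052, 1]

```text
time: 27.65
tcp_pos: [666.1, -409.8, 118.9]
tcp_rot: [-0.163, 0.833, -0.381, 0.368]
ft_force: [-1.1, 0.4, -3.9]
finger_gap: 0.757
finger_force: 123.5
```

Emit:
play_rows:
  series:
    - [0, 0, 0, -0.086, 0.061, 0.052, 1]
    - [0, 0, 0, -0.086, 0.061, 0.052, 1]
    - [0, 0, 0, -0.086, 0.061, 0.052, 1]
    - [0, 0, 0, -0.086, 0.061, 0.052, 1]
    - [0, 0, 0, -0.086, 0.061, 0.052, 1]
    - [0, 0, 0, -0.086, 0.061, 0.052, 1]
    - [0, 0, 0, -0.086, 0.061, 0.052, 1]
    - [0, 0, 0, -0.086, 0.061, 0.052, 1]

```text
time: 28.32
tcp_pos: [666.1, -409.8, 118.9]
tcp_rot: [-0.539, 0.658, -0.506, 0.144]
ft_force: [-0.6, -0.5, -3.8]
finger_gap: 0.753
finger_force: 123.4
```

Emit:
play_rows:
  series:
    - [0, 0, 0, -0.086, 0.061, 0.052, 1]
    - [0, 0, 0, -0.086, 0.061, 0.052, 1]
    - [0, 0, 0, -0.086, 0.061, 0.052, 1]
    - [0, 0, 0, -0.086, 0.061, 0.052, 1]
    - [0, 0, 0, -0.086, 0.061, 0.052, 1]
    - [0, 0, 0, 0, 0, 0, 1]
    - [0, 0, 0, 0, 0, 0, 1]
    - [0, 0, 0, 0, 0, 0, 1]

```text
time: 28.98
tcp_pos: [666.2, -409.8, 119.6]
tcp_rot: [0.71, -0.468, 0.525, 0.015]
ft_force: [0.9, 0.3, -1.6]
finger_gap: 0.754
finger_force: 123.4
```

Run:
```python
from st import *
st(); c=shot('side'); save(c,'s11.png')
cv2.imwrite('pics/s11c.png',cv2.resize(cv2.imread('pics/s11.png')[160:360,280:540],None,fx=3,fy=3))
```

```text
28.98 [ 666.2 -409.8  119.6] [ 0.9  0.3 -1.6] gap 0.754 j [-0.68  0.48 -0.92 -0.94  0.06 -2.62] closeyaw -140.5 tz [ 0.732 -0.513 -0.448]
```

View pics/s11c.png

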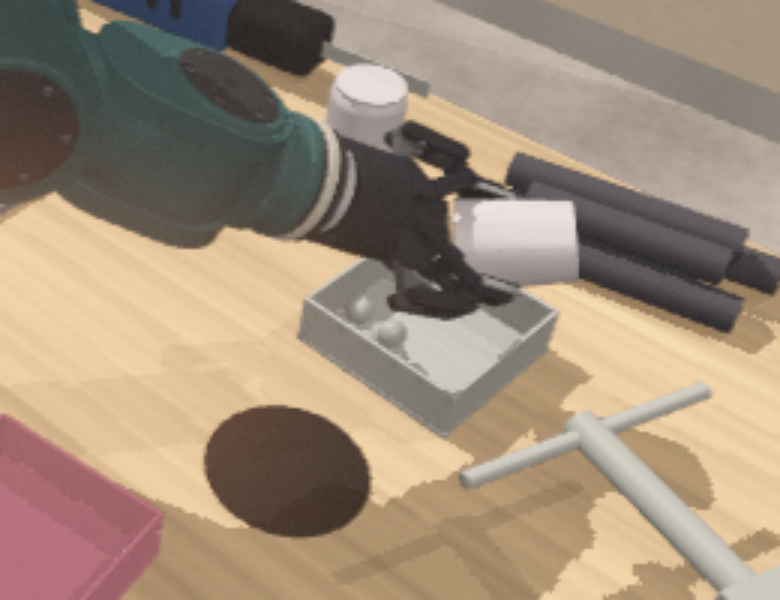

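Emit:
play_rows:
  series:
    - [0, 0, 0.1, -0.055, -0.079, 0, 1]
    - [0, 0, 0.1, -0.055, -0.079, 0, 1]
    - [0, 0, 0, -0.086, 0.061, 0.052, 1]
    - [0, 0, 0, -0.086, 0.061, 0.052, 1]
    - [0, 0, 0, 0, 0, 0, 1]
    - [0, 0, 0, 0, 0, 0, 1]
    - [0, 0, 0, 0, 0, 0, 1]
    - [0, 0, 0, 0, 0, 0, 1]

```text
time: 29.7
tcp_pos: [667.2, -410.5, 131.3]
tcp_rot: [0.734, -0.354, 0.575, 0.075]
ft_force: [0.9, -0.8, -1.2]
finger_gap: 0.755
finger_force: 123.5
```

Run:
```python
from st import *
st()
c=shot('scene'); save(c,'sc12.png')
cv2.imwrite('pics/sc12c.png',cv2.resize(cv2.imread('pics/sc12.png')[240:360,140:300],None,fx=4,fy=4))
```

```text
29.7 [ 667.2 -410.5  131.3] [ 0.9 -0.8 -1.2] gap 0.755 j [-0.7   0.57 -1.02 -1.25  0.11 -2.86] closeyaw -129.4 tz [ 0.791 -0.517 -0.328]
```

View pics/sc12c.png

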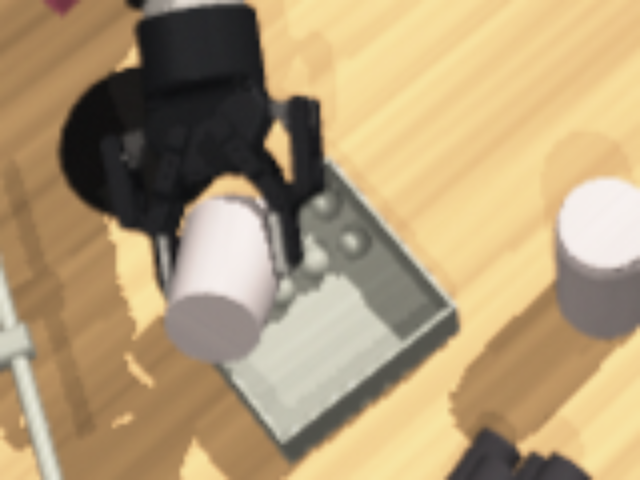

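I've now viewed 17 pictures, three more than the limit of 14. I'll view no more and do the remaining checks numerically.

Emit:
play_rows:
  series:
    - [0, 0, 0.15, 0.093, -0.061, -0.039, 1]
    - [0, 0, 0.15, 0.093, -0.061, -0.039, 1]
    - [0, 0, 0, 0.093, -0.061, -0.039, 1]
    - [0, 0, 0, 0.093, -0.061, -0.039, 1]
    - [0, 0, 0, 0.093, -0.061, -0.039, 1]
    - [0, 0, 0, 0.093, -0.061, -0.039, 1]
    - [0, 0, 0, 0.093, -0.061, -0.039, 1]
    - [0, 0, 0, 0.093, -0.061, -0.039, 1]

```text
time: 30.42
tcp_pos: [667.1, -410.4, 161.2]
tcp_rot: [-0.476, 0.661, -0.541, 0.207]
ft_force: [-0.3, 0.3, -2.0]
finger_gap: 0.754
finger_force: 123.5
```

Emit:
play_rows:
  series:
    - [0, 0, 0, 0.093, -0.061, -0.039, 1]
    - [0, 0, 0, 0.093, -0.061, -0.039, 1]
    - [0, 0, 0, 0.093, -0.061, -0.039, 1]
    - [0, 0, 0, 0.093, -0.061, -0.039, 1]
    - [0, 0, 0, 0.093, -0.061, -0.039, 1]
    - [0, 0, 0, 0.093, -0.061, -0.039, 1]
    - [0, 0, 0, 0.093, -0.061, -0.039, 1]
    - [0, 0, 0, 0.093, -0.061, -0.039, 1]

```text
time: 31.08
tcp_pos: [667.1, -410.4, 161.1]
tcp_rot: [-0.106, 0.809, -0.379, 0.438]
ft_force: [1.1, 0.0, -1.6]
finger_gap: 0.757
finger_force: 123.5
```

Emit:
play_rows:
  series:
    - [0, 0, 0, 0.093, -0.061, -0.039, 1]
    - [0, 0, 0, 0.093, -0.061, -0.039, 1]
    - [0, 0, 0, 0.093, -0.061, -0.039, 1]
    - [0, 0, 0, 0.093, -0.061, -0.039, 1]
    - [0, 0, 0, 0.093, -0.061, -0.039, 1]
    - [0, 0, 0, 0.093, -0.061, -0.039, 1]
    - [0, 0, 0, 0.093, -0.061, -0.039, 1]
    - [0, 0, 0, 0, 0, 0, 1]

```text
time: 31.75
tcp_pos: [667.1, -410.4, 161.1]
tcp_rot: [0.243, 0.779, -0.16, 0.555]
ft_force: [0.1, -0.3, -1.9]
finger_gap: 0.755
finger_force: 123.5
```

Run:
```python
from st import *
st()
Rc=R.from_quat(r.state()['tcp_rot']); Rt=R.from_quat([0.351,0.847,-0.156,0.367]); 
# grasp orientation, rotation (world) needed; units of 60deg
v=(Rt*Rc.inv()).as_rotvec(); print('rotvec to grasp pose, units',(v/np.radians(60)).round(3), np.degrees(np.linalg.norm(v)))
```

```text
31.75 [ 667.1 -410.4  161.1] [ 0.1 -0.3 -1.9] gap 0.755 j [-0.7   0.49 -0.98 -1.14  0.11 -0.02] closeyaw 56.2 tz [ 0.787 -0.519 -0.332]
rotvec to grasp pose, units [ 0.231  0.32  -0.184] 26.131171856930855
```

Emit:
play_rows:
  series:
    - [-0.1, 0.02, 0, 0.046, 0.064, -0.037, 1]
    - [-0.2, 0.04, 0, 0.046, 0.064, -0.037, 1]
    - [-0.25, 0.05, 0, 0.046, 0.064, -0.037, 1]
    - [-0.25, 0.05, 0, 0.046, 0.064, -0.037, 1]
    - [-0.25, 0.05, 0, 0.047, 0.064, -0.036, 1]
    - [-0.25, 0.05, -0.2, 0, 0, 0, 1]
    - [-0.25, 0.06, -0.2, 0, 0, 0, 1]
    - [-0.2, 0.06, -0.2, 0, 0, 0, 1]

```text
time: 32.42
tcp_pos: [507.0, -376.2, 101.0]
tcp_rot: [0.331, 0.841, -0.16, 0.396]
ft_force: [1.0, -0.2, -3.1]
finger_gap: 0.754
finger_force: 123.5
```

Emit:
play_rows:
  series:
    - [-0.08, 0, 0, 0, 0, 0, 1]
    - [0, 0, 0, 0, 0, 0, 1]
    - [0, 0, 0, 0, 0, 0, 1]

```text
time: 32.67
tcp_pos: [500.5, -377.4, 100.9]
tcp_rot: [0.332, 0.841, -0.159, 0.396]
ft_force: [0.1, -0.5, -0.9]
finger_gap: 0.757
finger_force: 123.5
```

```bash
cat > tray.py <<'E'
from st import *
def tray():
    for n in ['scene','side']:
        c=shot(n);P=cloud(c); D=P[...,:2]-[647,-353.5]; m=(abs(D)<66).all(-1)&(P[...,2]>11)&(P[...,2]<36)
        m&=(abs(D@np.array([.98,.1]))<60)&(abs(D@np.array([-.1,.98]))<60)
        k,l,s,ce=cv2.connectedComponentsWithStats(m.astype(np.uint8)); print(n,[(ce[i].round().tolist(),int(s[i,4]),P[l==i].mean(0).round().tolist()) for i in range(1,k) if s[i,4]>8])
        g=cv2.cvtColor(c['pixels'],cv2.COLOR_RGB2GRAY)
        # cup axis: ring of mouth
        q=P[(abs(P[...,0]-462)<75)&(abs(P[...,1]+352)<75)&(P[...,2]>30)&(P[...,2]<160)]
E
python3 - <<'E'
from tray import *
st(); Rc=R.from_quat(r.state()['tcp_rot']); Rt=R.from_quat([0.351,0.847,-0.156,0.367]); print(np.degrees((Rt*Rc.inv()).as_rotvec()).round(2)); tray()
E
```

```text
32.67 [ 500.5 -377.4  100.9] [ 0.1 -0.5 -0.9] gap 0.757 j [-0.79  0.23 -1.07 -0.62  0.02 -0.02] closeyaw 46.8 tz [ 0.56  -0.531 -0.636]
[ 2.35  2.6  -1.97]
scene [([213.0, 294.0], 119, [593.0, -319.0, 22.0]), ([228.0, 301.0], 48, [634.0, -303.0, 22.0]), ([202.0, 306.0], 52, [597.0, -361.0, 21.0]), ([218.0, 306.0], 54, [626.0, -332.0, 22.0]), ([209.0, 313.0], 55, [626.0, -360.0, 21.0]), ([246.0, 313.0], 9, [694.0, -290.0, 22.0])]
side [([409.0, 247.0], 35, [691.0, -290.0, 23.0]), ([452.0, 264.0], 69, [710.0, -396.0, 24.0]), ([409.0, 270.0], 40, [621.0, -336.0, 20.0]), ([418.0, 277.0], 67, [618.0, -362.0, 21.0])]
```

Emit:
play_rows:
  series:
    - [-0.08, 0.03, -0.1, 0.039, 0.043, -0.033, 1]
    - [-0.08, 0.03, -0.2, 0, 0, 0, 1]
    - [0, 0, -0.2, 0, 0, 0, 1]
    - [0, 0, 0, 0, 0, 0, 1]
    - [0, 0, 0, 0, 0, 0, 1]

```text
time: 33.18
tcp_pos: [484.5, -370.7, 49.7]
tcp_rot: [0.351, 0.847, -0.155, 0.367]
ft_force: [-0.4, 0.8, -1.3]
finger_gap: 0.753
finger_force: 123.4
```

```bash
cat > cup.py <<'E'
from st import *
def cupfit():
    for n in ['side','scene']:
        c=shot(n);P=cloud(c);h=cv2.cvtColor(c['pixels'],cv2.COLOR_RGB2HSV)
        q=P[(h[...,2]>90)&(h[...,1]<50)&(abs(P[...,0]-462)<60)&(abs(P[...,1]+352)<60)&(P[...,2]>12)]
        top=q[q[:,2]>np.percentile(q[:,2],99)-6]; 
        e=np.linalg.lstsq(np.c_[top[:,:2]-top[:,:2].mean(0),np.ones(len(top))],top[:,2],rcond=None)[0]
        print(n,len(q),'zrange',np.percentile(q[:,2],[1,99]).round(1),'mouth c',np.round(cv2.minEnclosingCircle(top[:,:2].astype(np.float32)),1) if 0 else [round(t,1) for t in cv2.minEnclosingCircle(top[:,:2].astype(np.float32))[0]],'rad',round(cv2.minEnclosingCircle(top[:,:2].astype(np.float32))[1],1))
        for z in range(20,140,15):
            w=q[(q[:,2]>=z)&(q[:,2]<z+15)]
            if len(w)>8: print('  ',z,len(w),w.mean(0).round(1))
E
python3 -c "
from cup import *
st(); Rc=R.from_quat(r.state()['tcp_rot']); Rt=R.from_quat([0.351,0.847,-0.156,0.367]); print(np.degrees((Rt*Rc.inv()).as_rotvec()).round(2)); cupfit()"
```

```text
33.18 [ 484.5 -370.7   49.7] [-0.4  0.8 -1.3] gap 0.753 j [-0.78  0.32 -1.12 -0.69 -0.01  0.  ] closeyaw 44.8 tz [ 0.512 -0.521 -0.683]
[-0.12 -0.02  0.  ]
side 985 zrange [ 24.9 105.2] mouth c [463.4, -351.0] rad 38.8
   20 79 [ 445.5 -365.9   29.1]
   35 128 [ 456.6 -363.5   43.1]
   50 139 [ 477.6 -352.4   57.3]
   65 161 [ 482.8 -352.8   73.2]
   80 250 [ 474.3 -355.2   87.9]
   95 220 [ 472.6 -354.8  100. ]
scene 683 zrange [ 24.4 106.1] mouth c [467.7, -350.4] rad 37.9
   20 100 [ 454.8 -347.4   28.9]
   35 73 [ 463.8 -351.7   42.7]
   50 101 [ 465.6 -350.8   57.9]
   65 108 [ 462.6 -353.    72.8]
   80 161 [ 467.9 -348.9   87.3]
   95 140 [ 467.7 -352.1  100.5]
```

Emit:
play_rows:
  series:
    - [0, 0, -0.1, 0, 0, 0, 1]
    - [0, 0, -0.06, 0, 0, 0, 1]
    - [0, 0, 0, 0, 0, 0, 1]
    - [0, 0, 0, 0, 0, 0, 1]

```text
time: 33.62
tcp_pos: [484.4, -370.9, 34.9]
tcp_rot: [0.352, 0.847, -0.156, 0.367]
ft_force: [-0.6, -0.1, -2.0]
finger_gap: 0.754
finger_force: 123.4
```

Emit:
play_rows:
  series:
    - [0, 0, -0.02, 0, 0, 0, 1]
    - [0, 0, 0, 0, 0, 0, 1]
    - [0, 0, 0, 0, 0, 0, 1]

```text
time: 33.87
tcp_pos: [484.1, -370.7, 32.5]
tcp_rot: [0.352, 0.847, -0.156, 0.367]
ft_force: [-0.4, 0.0, -2.0]
finger_gap: 0.754
finger_force: 123.4
```

Emit:
play_rows:
  series:
    - [0, 0, -0.015, 0, 0, 0, 1]
    - [0, 0, 0, 0, 0, 0, 1]
    - [0, 0, 0, 0, 0, 0, 1]

```text
time: 34.12
tcp_pos: [484.6, -371.3, 32.4]
tcp_rot: [0.351, 0.846, -0.156, 0.369]
ft_force: [-8.7, 6.5, 20.0]
finger_gap: 0.752
finger_force: 124.2
```

Emit:
play_rows:
  series:
    - [0, 0, -0.015, 0, 0, 0, 1]
    - [0, 0, 0, 0, 0, 0, 1]
    - [0, 0, 0, 0, 0, 0, 1]

```text
time: 34.37
tcp_pos: [485.1, -371.9, 32.5]
tcp_rot: [0.351, 0.846, -0.157, 0.37]
ft_force: [-17.7, 14.3, 40.7]
finger_gap: 0.754
finger_force: 124.9
```

Emit:
play_rows:
  series:
    - [0, 0, 0.025, 0, 0, 0, 1]
    - [0, 0, 0, 0, 0, 0, 1]
    - [0, 0, 0, 0, 0, 0, 0.15]
    - [0, 0, 0, 0, 0, 0, 0.1]
    - [0, 0, 0, 0, 0, 0, 0]
    - [0, 0, 0, 0, 0, 0, 0]
    - [0, 0, 0, 0, 0, 0, 0]
    - [0, 0, 0, 0, 0, 0, 0]

```text
time: 35.03
tcp_pos: [483.9, -370.6, 31.3]
tcp_rot: [0.352, 0.847, -0.155, 0.367]
ft_force: [-0.0, -0.8, 0.3]
finger_gap: 0.999
finger_force: 0.0
```

```bash
python3 -c "
from cup import *
st(); cupfit()"
```

```text
35.03 [ 483.9 -370.6   31.3] [-0.  -0.8  0.3] gap 0.999 j [-0.78  0.38 -1.15 -0.77 -0.01  0.  ] closeyaw 44.8 tz [ 0.512 -0.521 -0.683]
side 943 zrange [13.7 98.7] mouth c [424.5, -347.9] rad 24.9
   20 111 [ 469.  -355.3   27.3]
   35 121 [ 485.1 -347.6   43. ]
   50 193 [ 475.7 -353.9   58.2]
   65 279 [ 469.4 -355.6   72.8]
   80 181 [ 467.1 -356.3   83.8]
   95 11 [ 422.6 -353.5  102.3]
scene 621 zrange [13.6 88.5] mouth c [459.9, -343.2] rad 48.5
   20 70 [ 464.  -350.3   27.1]
   35 113 [ 459.8 -349.7   42.2]
   50 118 [ 464.7 -350.6   57.5]
   65 175 [ 463.  -350.9   72.8]
   80 106 [ 465.6 -352.    83.7]
```

Emit:
play_rows:
  series:
    - [-0.02, 0.02, 0.08, 0, 0, 0, 0]
    - [-0.02, 0.02, 0.1, 0, 0, 0, 0]
    - [-0.02, 0.02, 0.1, 0, 0, 0, 0]
    - [-0.02, 0.02, 0.12, 0, 0, 0, 0]
    - [0, 0, 0.15, 0, 0, 0, 0]
    - [0, 0, 0.2, 0, 0, 0, 0]
    - [0, 0, 0.25, 0, 0, 0, 0]
    - [0, 0, 0.25, 0, 0, 0, 0]

```text
time: 35.8
tcp_pos: [475.4, -362.1, 157.2]
tcp_rot: [0.352, 0.847, -0.155, 0.366]
ft_force: [0.0, 0.2, -1.3]
finger_gap: 0.999
finger_force: 0.0
```

Emit:
play_rows:
  series:
    - [0, 0.1, 0.2, 0.05, 0.05, 0, 0]
    - [0, 0.2, 0.1, 0.07, 0.07, 0, 0]
    - [0, 0.3, 0.1, 0.07, 0.07, 0, 0]
    - [0, 0.35, 0, 0.07, 0.07, 0, 0]
    - [0, 0.35, 0, 0.07, 0.07, 0, 0]
    - [0, 0.35, 0, 0.07, 0.07, 0, 0]
    - [0, 0, 0, 0, 0, 0, 0]
    - [0, 0, 0, 0, 0, 0, 0]

```text
time: 36.47
tcp_pos: [479.7, -223.0, 181.6]
tcp_rot: [0.377, 0.911, -0.065, 0.152]
ft_force: [0.6, -1.0, -0.6]
finger_gap: 0.996
finger_force: 0.0
```

```bash
python3 -c "
from cup import *
from tray import tray
st(); cupfit(); tray()
for n in ['scene','side']:
    c=shot(n); print(n); rects(c,36,45,(480,640,20,260)); rects(c,8,30,(380,490,370,460)); rects(c,116,128,(700,830,-260,-140)); P=cloud(c); rects(c,55,100,(560,625,20,260),minn=5)
c=pickle.load(open('scene0.pkl','rb')); rects(c,116,128,(700,830,-260,-140))
"
```

```text
36.47 [ 479.7 -223.   181.6] [ 0.6 -1.  -0.6] gap 0.996 j [-0.54  0.07 -0.45  0.73 -0.08  0.23] closeyaw 45.0 tz [ 0.228 -0.232 -0.946]
side 1239 zrange [14.4 86.2] mouth c [463.9, -352.6] rad 36.0
   20 173 [ 458.5 -356.9   28.1]
   35 242 [ 464.7 -353.8   42.7]
   50 279 [ 465.2 -352.7   57.7]
   65 308 [ 464.9 -352.4   72.6]
   80 182 [ 462.7 -353.6   83.5]
scene 564 zrange [12.5 86.2] mouth c [467.7, -351.3] rad 35.8
   20 91 [ 464.9 -348.5   27.3]
   35 105 [ 463.3 -352.    42.1]
   50 114 [ 459.7 -351.    57.4]
   65 128 [ 462.6 -350.8   73.4]
   80 77 [ 469.3 -348.2   83.1]
scene [([214.0, 294.0], 121, [593.0, -319.0, 22.0]), ([228.0, 301.0], 49, [634.0, -303.0, 22.0]), ([202.0, 306.0], 53, [597.0, -361.0, 21.0]), ([218.0, 306.0], 52, [626.0, -331.0, 21.0]), ([209.0, 313.0], 54, [626.0, -360.0, 22.0]), ([246.0, 312.0], 14, [692.0, -290.0, 22.0])]
side [([409.0, 247.0], 38, [689.0, -290.0, 24.0]), ([399.0, 263.0], 60, [626.0, -304.0, 21.0]), ([452.0, 263.0], 73, [710.0, -396.0, 24.0]), ([408.0, 270.0], 69, [619.0, -333.0, 21.0]), ([418.0, 277.0], 67, [618.0, -362.0, 21.0])]
sce
[... 561 characters left out ...]
4.9 15.9] ax 179.1
side
[243. 180.] 276 z 41.0 mean [573.6 217.7] rect [575.6 219.5] [ 35.1 128.9] ax 178.1
[279. 202.] 346 z 40.6 mean [571.6  58.9] rect [574.   60.1] [ 36.5 130.2] ax 177.8
[167. 178.] 124 z 15.8 mean [435.3 426.5] rect [434.3 425.2] [74.4 46.3] ax 67.8
[403. 188.] 279 z 122.4 mean [ 766.2 -204.1] rect [ 768.4 -202.9] [59.7 58.1] ax 27.19999999999999
[252. 165.] 36 z 76.7 mean [612.4 217.4] rect [611.9 219.7] [24.4 17.7] ax 174.0
[269. 180.] 28 z 59.1 mean [607.7 138.7] rect [610.  137.7] [10.8 27.3] ax 171.9
[289. 187.] 41 z 74.5 mean [609.1  57.6] rect [609.9  59.9] [29.1 13.4] ax 170.7
[291. 296.] 427 z 121.6 mean [ 771.1 -202. ] rect [ 771.3 -202.5] [59.6 61. ] ax 78.8
```

```bash
python3 -c "
from st import *
for n in ['scene','side']:
    c0=pickle.load(open(n+'0.pkl','rb')); c=shot(n); P0=cloud(c0);P=cloud(c)
    D=P-[647,-353.5,0]; m=(abs(D[...,0])<75)&(abs(D[...,1])<75)&(P[...,2]-P0[...,2]>5)&(P[...,2]<40)
    k,l,s,ce=cv2.connectedComponentsWithStats(m.astype(np.uint8)); print(n,[(s[i].tolist(),P[l==i].mean(0).round().tolist(),P[l==i].max(0).round(),P[l==i].min(0).round()) for i in range(1,k) if s[i,4]>8])
    # cup interior
    q=P[(np.hypot(P[...,0]-465,P[...,1]+352)<25)&(P[...,2]<75)&(P[...,2]>0)]; q0=P0[(np.hypot(P0[...,0]-452,P0[...,1]+348.5)<25)&(P0[...,2]<75)&(P0[...,2]>0)]
    print('inside z',np.percentile(q[:,2],[2,20,50]).round(),'before',np.percentile(q0[:,2],[2,20,50]).round())
"
```

```text
scene [([216, 286, 17, 20, 120], [616.0, -300.0, 19.0], array([ 644., -284.,   30.]), array([ 584., -312.,    3.])), ([206, 294, 9, 10, 56], [597.0, -333.0, 21.0], array([ 605., -317.,   33.]), array([ 583., -343.,    5.])), ([198, 302, 9, 9, 56], [596.0, -361.0, 21.0], array([ 607., -347.,   29.]), array([ 584., -371.,    5.])), ([214, 302, 9, 9, 57], [626.0, -331.0, 20.0], array([ 636., -315.,   28.]), array([ 616., -341.,    5.])), ([206, 309, 8, 8, 55], [625.0, -360.0, 20.0], array([ 634., -349.,   28.]), array([ 614., -370.,    3.]))]
inside z [ 3.  7. 10.] before [12. 28. 38.]
side [([395, 259, 9, 8, 62], [626.0, -304.0, 21.0], array([ 637., -293.,   29.]), array([ 620., -313.,   12.])), ([403, 266, 10, 9, 67], [619.0, -333.0, 21.0], array([ 629., -322.,   28.]), array([ 612., -342.,   11.])), ([414, 272, 9, 10, 65], [618.0, -362.0, 21.0], array([ 630., -350.,   28.]), array([ 611., -372.,   11.]))]
inside z [25. 29. 31.] before [37. 42. 44.]
```

```bash
python3 -c "
from h import *
print(job.finish_job())"
```

```text
the job is handed in; nothing more can be done
None
```

The job is handed in. By final camera measurement, both tubes are home under their fingers in lanes 1 and 3, the offcut is in the bin, all six balls are in the tray, and the empty cup is upright on its mat. I viewed 17 pictures against the limit of 14, and the fingertips measured about 19 mm behind the TCP, not 17 mm ahead as stated, so I gripped using the measured value.

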